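# Load the copper disc into the clamshell holder, pin it and keep it shut

## Task

Lay the copper disc (not the steel one) flat in the round pocket of the open clamshell holder, swing the hinged lid down over it, and push the red-handled locating pin from its wooden stand straight down through the lid's hole into the base. The sprung pad under the disc keeps the lid slightly ajar: press down on the pin or the lid until the two halves are fully shut with the pin fully home, and finish while still pressing them shut - do not let go. Leave the steel disc and the other things on the bench where they are.

Things in the scene. Friction and masses are not known exactly. Their poses are not given: they have to be found in the camera images.
- jig: clamshell holder, fixed: grey base 120 mm (its x) by 170 mm (its y), 35 mm high; aluminium lid hinged along the +y edge. Origin: centre of the underside, below the pocket; z up. A channel 34 mm wide (y -17 to +17 mm), floor 18 mm above the bench, runs along x through the pocket and out of both sides: fingers closing along x fit in it to lower the disc and open.
- lid (a joint): lid angle, rad: 0 fully shut (level on the base), 1.62 to 1.95 at the start, stop at 2.0. Friction (0.15 N m; its weight gives 0.13 N m when level) holds it at any angle, so push it all the way down. With the disc in, it rests ajar, near 0.03 to 0.06; about 6 N down at its pin hole shuts it, and it rises again when let go.
- lid_hinge (a point): middle of the hinge axis, which runs along the holder's x at its y=+85 mm, 39 mm above the bench. The lid is a flat plate 100 mm wide (x), 8 mm thick (4 mm to each side of the axis), its free edge 170 mm from the axis; under it a boss 32 mm across, 5 mm high, presses on the disc.
- lid_hole (a point): centre of the lid's pin hole, on its outer face (43 mm above the bench when shut): 13 mm across, in the middle of its width, 145 mm from the hinge axis; right over the base's hole when the lid is shut or nearly so
- pocket (a point): centre of the round open pocket (54 mm across), on top of its black sprung pad (34 mm across) at rest, 29 mm above the bench. The disc laid on it is flush with the base's top at 35 mm (disc centre 32 mm up); the shut lid presses it 5 mm deeper, against about 9 N.
- base_hole (a point): centre of the mouth of the base's pin hole: 12 mm across, upright, through the whole base, 60 mm from the pocket centre toward the holder's -y edge; on the base's top, 35 mm above the bench
- copper_disc_center (a point): centre of the copper-coloured disc, 50 mm across, 6 mm thick, lying flat on the bench (its centre 3 mm up); z is its axis; 60 g
- steel_disc_center (a point): centre of the like steel-grey disc, 50 mm across, 6 mm thick: to be left alone
- pin: locating pin, upright in its stand: red handle 22 mm across and 44 mm high, under it a steel shank 10 mm across and 40 mm long with a tapered tip. Origin: centre of the handle, 22 mm above the shoulder that comes to rest on the stand or the lid, 62 mm above the tip; z up along the pin. 70 g. Fully home with the lid shut, the origin is 65 mm and the tip 3 mm above the bench
- pin_tip (a point): lower end of the pin's shank
- pin_stand: fixed wooden stand, 60x60 mm, 45 mm high, in whose middle the pin stands 40 mm deep; origin: centre of the underside
- calculator: dark pocket calculator, 132x74x14 mm, lying at the front edge; bystander, origin: centre of the underside
- timer: small white timer with three buttons, 62x66x23 mm, behind the holder; bystander, origin: centre of the underside
- beaker: clear empty beaker, 54 mm across, 70 mm high, behind the holder; bystander, origin: centre of the underside
There are look-alikes about, which are no part of the job. Of the things that look like the part that bears copper_disc_center, take the one that is farthest to the robot's right at the start. Leave any green or yellow look-alike of the pin alone.

How it is judged (in metres and radians):
On the way, in this order (a step that is already met when the one before it is completed fails the run):
1. the copper disc lies flat in the pocket, the lid still open (horizontal distance between copper_disc_center and pocket below 0.005 m and angle between copper_disc_center's own z axis and vertical below 0.08 rad and z of copper_disc_center in the frame of jig below 0.0345 m and value of joint lid above 0.8 rad), for 0.2 s.
2. the lid is down on the disc (horizontal distance between copper_disc_center and pocket below 0.005 m and angle between copper_disc_center's own z axis and vertical below 0.08 rad and value of joint lid below 0.1 rad), for 0.2 s.
3. the pin stands through the lid's hole in the base's hole (all of step 2 and horizontal distance between pin_tip and base_hole below 0.004 m and angle between the z axis of pin and the z axis of jig, either way round below 0.1 rad and z of pin_tip in the frame of jig below 0.024 m), for 0.2 s.
At the end, for the whole second after the job is handed in: The copper disc lies flat in the pocket within 5 mm of its centre and pressed down into it, the lid is shut to 0.015 rad, the pin stands upright in the base hole within 4 mm of its axis and within 5 mm of fully home, and the robot still pushes on the pin or the holder with more than 2 N (horizontal distance between copper_disc_center and pocket below 0.005 m and angle between copper_disc_center's own z axis and vertical below 0.08 rad and horizontal distance between pin_tip and base_hole below 0.004 m and angle between the z axis of pin and the z axis of jig, either way round below 0.1 rad and z of copper_disc_center in the frame of jig below 0.03 m and value of joint lid below 0.015 rad and z of pin_tip in the frame of jig below 0.008 m and (contact force between any of the fingers, the arm and pin above 2 N or contact force between any of the fingers, the arm and jig above 2 N)); the arm keeps its last pose, push and grip.
It fails at once if the steel disc is moved more than 4 cm (distance of steel_disc_center from where it was at the start of the episode above 0.04 m).
It fails at once if a bystander is moved more than 4 cm (distance of any of calculator, timer, beaker from where it was at the start of the episode above 0.04 m).
It also fails if it takes over 72 s, if anything falls off the work surface, if the arm or the gripper's body presses on something with over 40 N, if the wrist force passes 120 N, or if a joint passes its speed limit or range.

## Robot

A 6-joint arm with a two-finger parallel gripper is mounted at the origin on a cart in front of the work surface, level with it; the furniture and walls round the work are solid. World frame = base frame: x ahead of the robot, y to its left, z up, the work surface at z = 0. Lengths are in m, angles in degrees, forces in N, time in s.
With the tool pointing down it reaches from about 0.35 to 0.975 m from the base axis. Payload 4.9 kg.
Tool frame: the origin (TCP) lies at the centre of the arm's flange, where the gripper is bolted on; the fingertips stand 173 mm ahead of it and the grasp point (between the pads) lies ctrl.tcp_to_grasp ahead of it (ctrl.tcp_to_grasp is the distance from the TCP to the grasp point, in m); z points along the fingers, y is the direction in which the jaws open and shut (so a half turn about z gives the same grasp; the last joint's range is limited). The gripper opens to 85 mm and grips with 20 to 120 N. Pads are 22 mm wide; open, the fingers measure 114 mm over their backs; the gripper's body (76 mm by 85 mm) begins 54 mm behind the grasp point. The pads swing forward as they close: fully open they stand 13 mm farther back than shut.
Start: joints at [-71.906, 3.019, 92.412, -0, 84.569, -6.818], TCP at [0.263, -0.567, 0.405] pointing down, gripper open.
Joint ranges: [-172.51, 172.51], [-57.92, 126.97], [3.15, 148.05], [-58.71, 238.71], [5.1, 150.11], [-179.66, 179.66]. Speed limits (degrees/s): [147.25, 147.25, 180, 180, 180, 180].

## Interface

Orientations are given as [roll, pitch, yaw] about the fixed x, y, z axes, in that order (R = Rz(yaw) Ry(pitch) Rx(roll)).
In Python, from bench import ctrl gives the robot as it stands.
- The arm moves only by the tool send_rows, never from a script. Its argument "increments" is a list that holds one entry, the list of rows, each a list of 5 numbers: the opening, from -1 (shut) to 1 (fully open), so that 0 is half open, then the shift along the tool's x, y, z as a fraction of full scale, then the turn about the tool's z as a fraction of full scale. A call has exactly 8 rows; each row is the pose to reach, as a shift and turn from the pose commanded when the call began, along the tool's axes at that moment, turning the shorter way round; what a row does not reach only later rows make up. Full scale, the value 1, is 0.75 m for a shift and 180 degrees for a turn. A row lasts 1/8 s, in which the tool goes at most 62.5 mm and 10.7 degrees, less where a joint would pass 70% of its speed; a pose out of reach is approached as far as the arm can. A call with a number of a shift or a turn outside -1 to 1 is refused whole. A call with a gripper value outside its range is refused whole. The fingers move at their own pace and stop on an object; "grip_force" is the grip in N (left out, the last holds). Time passes only in rows, so rows that repeat a pose let the fingers close, or fill a call up. It gives the time, the measured TCP pose, the force and the opening at its end, in the units of the state.
- ctrl.get_state(): the state, without advancing time (a new reading comes with each control period).
- ctrl.read_camera(name): name is "side" or "top" or "wrist"; returns the picture (480x640x3 uint8, red, green, blue); there is no depth.
- ctrl.camera_params(name): a dict with "mtx" (3x3 intrinsics, pixels), "view" (4x4, takes a point from world to camera coordinates). Camera axes: x right, y up, looking along -z (the intrinsics and any distortion apply to the point x, -y, -z); pixel columns grow to the right and rows downward; lengths in m; the calibration is good to about 2 mm. A picture is of the moment at which its call begins: read the wrist's pose just before it. camera_params takes no time and is no camera call; for the wrist camera it gives the pose at the moment of the call.
- ctrl.close_job(): hands the job in, once; it reports no verdict.
The state is a dict: "time_s": time; "qpos": joint angles; "dq": joint speeds; "joint_efforts": joint torques, N m; "ee_pos": TCP position; "ee_rot": TCP orientation; "wrist_force": force on the tool from outside, world axes, zero at the start; "torque": the same for the moment, N m; "width": finger opening in m.
Only numpy, scipy, OpenCV 4.12 (cv2) and the standard library are available. Lean on these libraries where they do the work, as an engineer would, in place of code of your own. Each camera call takes 0.05 s, during which the arm holds its last target.

## Working session

There is one attempt and no reset: what is moved stays moved. The work goes in short steps, Python scripts to look and compute and a tool call to move; the robot and the scene stay as the last step left them, time stands still between calls to the robot, and variables do not carry over. Pictures are saved under pics/ and viewed, and the job is handed in when it is done.

Besides the shell and the picture viewer there is one more tool, called after "Call:" in YAML: its name, and indented under it one key for each argument. send_rows: Moves the arm, as the interface text tells. Shift numbers are shares of 0.75 m and turn numbers shares of 180 degrees, none past 1 either way. Its arguments: {"type":"object","properties":{"increments":{"type":"array","items":{"type":"array","items":{"type":"array","items":{"type":"number","minimum":-1,"maximum":1}}}},"grip_force":{"type":"number"}},"required":["increments"]}

```bash
ls; mkdir -p pics; python3 - <<'E'
from bench import ctrl
import cv2,json
print(ctrl.get_state(), ctrl.tcp_to_grasp)
for n in ("top","side","wrist"):
    p=ctrl.camera_params(n); print(n,p['mtx'].tolist() if hasattr(p['mtx'],'tolist') else p['mtx'],p['view'],[k for k in p])
    cv2.imwrite(f"pics/{n}0.png",ctrl.read_camera(n)[:,:,::-1])
E
```

```text
pics
{'time_s': 0.0, 'qpos': array([-7.19060969e+01,  3.05835038e+00,  9.24940555e+01,  1.83907289e-04,
        8.45666678e+01, -6.81879278e+00]), 'dq': array([-0.02031478, -0.09991035,  0.02852771,  0.06260443,  0.04079529,
        0.06462078]), 'joint_efforts': array([ 2.42085189e-04, -3.93680799e+01, -3.70175171e+01, -1.46939415e-04,
        7.18542491e-03,  1.49207196e-06]), 'ee_pos': array([ 0.26318339, -0.56658827,  0.40343035]), 'ee_rot': array([-1.79881790e+02, -1.43193152e-02,  2.49126635e+01]), 'wrist_force': array([-0.76110857, -0.09545201,  0.24957887]), 'torque': array([ 0.04983195,  0.03947313, -0.03507952]), 'width': 0.08504117335968103} 0.1547
top [[478.04673906950455, 0.0, 314.01718288531663], [0.0, 478.04673906950455, 243.42359423822884], [0.0, 0.0, 1.0]] [[ 0.01077169 -0.99989791  0.00938859 -0.06340853]
 [ 0.98411449  0.01226466  0.17711084 -0.55899408]
 [-0.1772079   0.00733167  0.98414613 -1.01976992]
 [ 0.          0.          0.          1.        ]] ['mtx', 'view']
side [[492.9740661957458, 0.0, 325.37232754854756], [0.0, 492.9740661957458, 251.76067070014415], [0.0, 0.0, 1.0]] [[-0.86462514 -0.50207582 -0.01852681  0.45561014]
 [ 0.206066   -0.38801485  0.89832137 -0.1882442 ]
 [-0.45821411  0.77289349  0.43894814 -0.95050877]
 [ 0.          0.          0.          1.        ]] ['mtx', 'view']
wrist [[412.2290011179829, 0.0, 318.85894857325354], [0.0, 412.2290011179829, 241.69964003259906], [0.0, 0.0, 1.0]] [[ 0.42129577 -0.90691945 -0.00264354 -0.62386745]
 [ 0.85756001  0.39931174 -0.32425448  0.04178546]
 [ 0.29512829  0.13434005  0.9459662  -0.38114846]
 [ 0.          0.          0.          1.        ]] ['mtx', 'view']
```

View pics/top0.png

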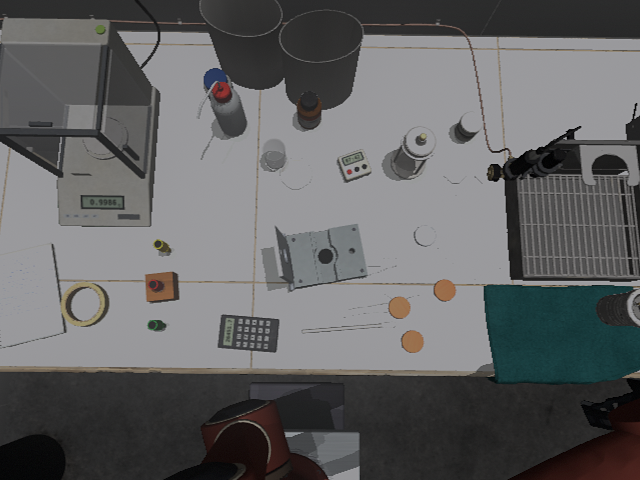

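View pics/side0.png

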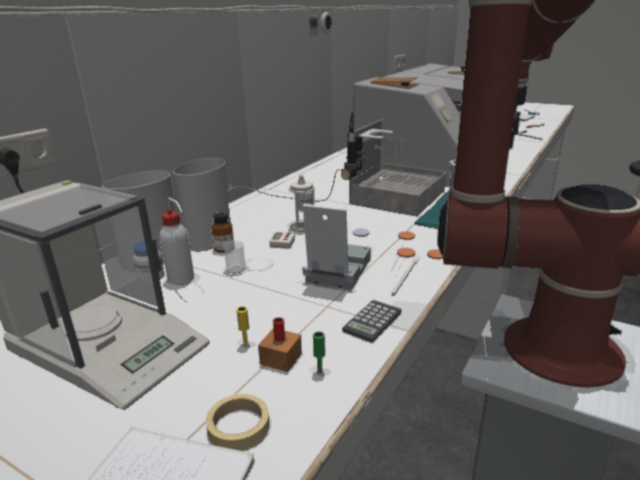

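View pics/wrist0.png

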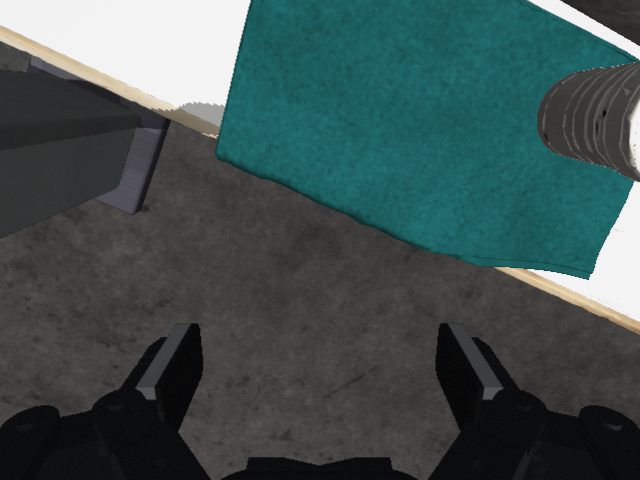

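```bash
cat > h.py <<'E'
import numpy as np,cv2
def ray(p,u,v):
    K=np.array(p['mtx']);V=np.array(p['view']);R=V[:3,:3];t=V[:3,3]
    d=np.array([(u-K[0,2])/K[0,0],-(v-K[1,2])/K[1,1],-1.]);return -R.T@t,R.T@d
def onz(p,u,v,z):
    c,d=ray(p,u,v);return c+d*(z-c[2])/d[2]
def proj(p,X):
    K=np.array(p['mtx']);V=np.array(p['view']);c=V[:3,:3]@np.array(X)+V[:3,3]
    return K[0,0]*c[0]/-c[2]+K[0,2],K[1,2]-K[1,1]*c[1]/-c[2]
def blobs(im,lo,hi,amin=30):
    m=cv2.inRange(cv2.cvtColor(im,cv2.COLOR_RGB2HSV),lo,hi)
    n,l,s,c=cv2.connectedComponentsWithStats(m)
    return [(c[i].round(2).tolist(),s[i].tolist()) for i in range(1,n) if s[i][4]>=amin]
E
python3 - <<'E'
from bench import ctrl
from h import *
p=ctrl.camera_params("top")
im=cv2.imread("pics/top0.png")[:,:,::-1].copy()
for c,s in blobs(im,(5,90,120),(20,255,255)): print('copper?',c,s,onz(p,*c,.006).round(4))
for c,s in blobs(im,(0,150,60),(4,255,255),8)+blobs(im,(174,150,60),(180,255,255),8): print('red',c,s,onz(p,*c,.089).round(4))
for n,(u,v,z) in dict(steel=(425,236,.006),pocket=(326,256,.029),hole=(351,250.5,.035),hole2=(312,256,.035)).items(): print(n,onz(p,u,v,z).round(4))
a=cv2.resize(im[205:300,250:390],None,fx=5.7,fy=5.7,interpolation=cv2.INTER_CUBIC);cv2.imwrite("pics/jigz.png",a[:,:,::-1])
a=cv2.resize(im[210:360,370:470],None,fx=4,fy=4,interpolation=cv2.INTER_CUBIC);cv2.imwrite("pics/discz.png",a[:,:,::-1])
a=cv2.resize(im[230:340,130:190],None,fx=5,fy=5,interpolation=cv2.INTER_CUBIC);cv2.imwrite("pics/pinz.png",a[:,:,::-1])
E
```

```text
copper? [159.64, 286.94] [146, 272, 27, 29, 473] [0.4621 0.2948 0.006 ]
copper? [444.66, 289.77] [435, 280, 21, 21, 347] [ 0.4632 -0.3586  0.006 ]
copper? [399.07, 307.06] [389, 297, 21, 21, 354] [ 0.4226 -0.2529  0.006 ]
copper? [412.42, 341.22] [402, 331, 21, 22, 365] [ 0.3465 -0.2814  0.006 ]
red [223.55, 89.99] [216, 82, 14, 15, 116] [0.9061 0.1538 0.089 ]
red [214.87, 88.19] [213, 84, 5, 10, 31] [0.9102 0.1738 0.089 ]
red [349.0, 171.2] [348, 170, 3, 4, 10] [ 0.7164 -0.1324  0.089 ]
red [154.56, 280.89] [151, 280, 7, 4, 9] [0.4678 0.2804 0.089 ]
red [618.16, 470.92] [580, 451, 60, 29, 484] [ 0.0987 -0.6689  0.089 ]
steel [ 0.5886 -0.3172  0.006 ]
pocket [ 0.5348 -0.0846  0.029 ]
hole [ 0.5472 -0.141   0.035 ]
hole2 [ 0.5335 -0.0528  0.035 ]
```

View pics/jigz.png

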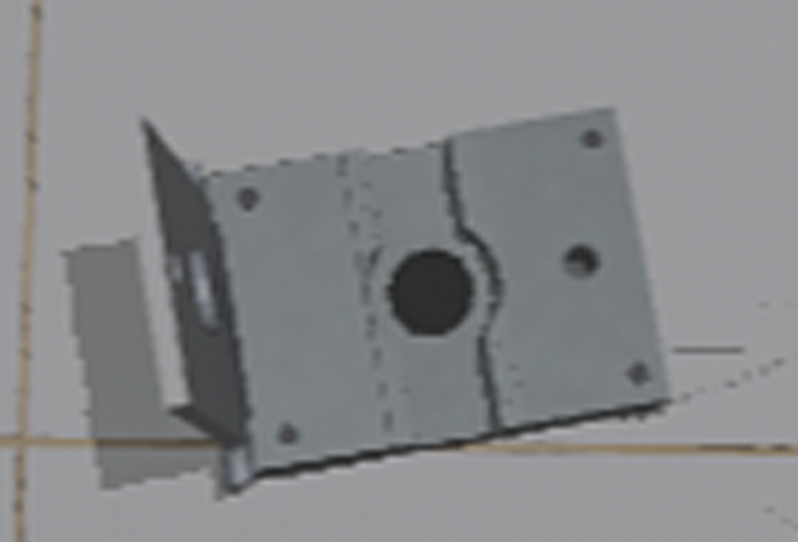

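View pics/discz.png

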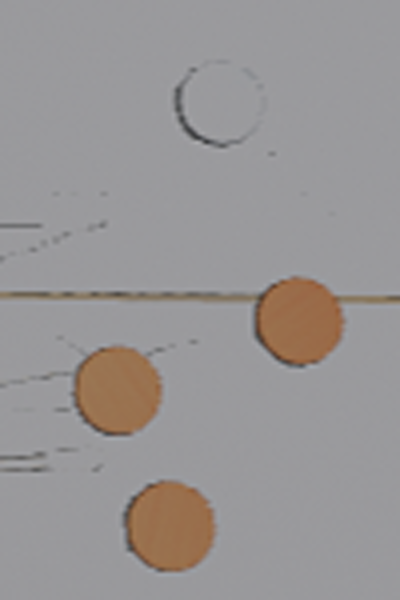

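View pics/pinz.png

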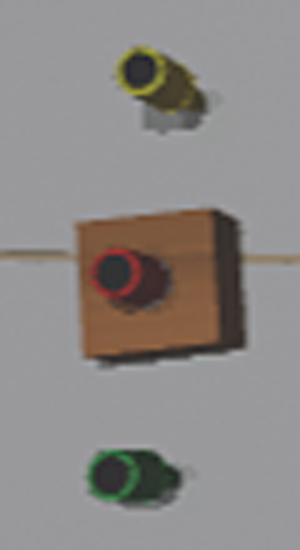

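```bash
cat >> h.py <<'E'
def plan(st,target,yaw,base=None):
    # st: commanded pose approx (pos,yaw); returns fractions
    pos,y0=st
    a=np.radians(y0);d=np.array(target)-np.array(pos)
    dx=d@[np.cos(a),np.sin(a),0];dy=d@[np.sin(a),-np.cos(a),0];dz=-d[2]
    t=-((yaw-y0+180)%360-180)
    return (np.array([dx,dy,dz])/.75).round(4).tolist(),round(t/180,4)
def st(ctrl):
    s=ctrl.get_state();return s['ee_pos'],s['ee_rot'][2]
E
python3 - <<'E'
from bench import ctrl
from h import *
p=ctrl.camera_params("wrist");c,_=ray(p,320,240);print(c-ctrl.get_state()['ee_pos'])
a=np.radians(24.91);d=c-ctrl.get_state()['ee_pos'];print('tool',d@[np.cos(a),np.sin(a),0],d@[np.sin(a),-np.cos(a),0],-d[2])
print(plan(st(ctrl),(.463,-.3586,.30),102.4))
# jig corners top face z=.035
t=ctrl.camera_params("top")
for x,y in [(612,108),(668,402),(580,261),(430,291),(592,138),(640,373),(248,198),(288,433)]:
    print((x,y),onz(t,250+(x+.5)/5.7-.5,205+(y+.5)/5.7-.5,.035).round(4))
E
```

```text
[ 0.07631811  0.03533881 -0.0311149 ]
tool 0.0841027725221557 9.348175732543402e-05 0.03111490334666417
([0.3585, -0.1394, 0.1383], np.float64(-0.4305))
(612, 108) [ 0.6099 -0.1548  0.035 ]
(668, 402) [ 0.4916 -0.1763  0.035 ]
(580, 261) [ 0.5475 -0.1418  0.035 ]
(430, 291) [ 0.5347 -0.0822  0.035 ]
(592, 138) [ 0.5975 -0.1468  0.035 ]
(640, 373) [ 0.503  -0.1654  0.035 ]
(248, 198) [ 0.5713 -0.0094  0.035 ]
(288, 433) [ 0.4776 -0.0268  0.035 ]
```

Call:
send_rows:
  increments:
    - [[1, 0.3585, -0.1394, 0.14, 0.5784], [1, 0.3585, -0.1394, 0.14, 0.5784], [1, 0.3585, -0.1394, 0.14, 0.5784], [1, 0.3585, -0.1394, 0.14, 0.5784], [1, 0.3585, -0.1394, 0.14, 0.5784], [1, 0.3585, -0.1394, 0.14, 0.5784], [1, 0.3585, -0.1394, 0.14, 0.5784], [1, 0.3585, -0.1394, 0.14, 0.5784]]

```text
time_s: 1.15
ee_pos: [0.4632, -0.3583, 0.2991]
ee_rot: [180.0, 0.1, -59.8]
wrist_force: [0.3, 0.1, -0.1]
width: 0.0855
```

```bash
python3 - <<'E'
from bench import ctrl
from h import *
s=ctrl.get_state();print(s['time_s'],s['ee_pos'],s['ee_rot'],s['qpos'])
print(plan(st(ctrl),(.463,-.3586,.28),-79.2))
E
```

```text
1.15 [ 0.46319798 -0.35828082  0.29914154] [ 1.79984534e+02  5.23978363e-02 -5.97998630e+01] [-4.50009331e+01  2.74409823e+00  1.03109202e+02 -1.63076791e-03
  7.42013101e+01  1.04799368e+02]
([0.0002, 0.0004, 0.0255], np.float64(0.1078))
```

Call:
send_rows:
  increments:
    - [[1, 0, 0, 0.0255, 0.104], [1, 0, 0, 0.0255, 0.104], [1, 0, 0, 0.0255, 0.104], [1, 0, 0, 0.0255, 0.104], [1, 0, 0, 0.0255, 0.104], [1, 0, 0, 0.0255, 0.104], [1, 0, 0, 0.0255, 0.104], [1, 0, 0, 0.0255, 0.104]]

```text
time_s: 2.15
ee_pos: [0.4631, -0.3588, 0.2806]
ee_rot: [-180.0, -0.0, -78.2]
wrist_force: [0.5, 0.3, 0.2]
width: 0.0854
```

```bash
python3 - <<'E'
from bench import ctrl
from h import *
s=ctrl.get_state();print(s['time_s'],s['ee_pos'],s['ee_rot'])
p=ctrl.camera_params("wrist");im=ctrl.read_camera("wrist");cv2.imwrite("pics/w1.png",im[:,:,::-1])
for c,b in blobs(im,(5,90,80),(20,255,255),300): print(c,b,onz(p,*c,.006).round(4))
E
```

```text
2.15 [ 0.46308246 -0.35876109  0.28060762] [-1.79997146e+02 -2.10527900e-03 -7.81973497e+01]
[323.47, 118.05] [304, 0, 43, 207, 927] [ 0.476  -0.4317  0.006 ]
[319.05, 235.04] [281, 206, 78, 60, 3351] [ 0.4642 -0.363   0.006 ]
[353.34, 400.85] [318, 376, 62, 43, 1478] [ 0.4143 -0.245   0.006 ]
```

View pics/w1.png

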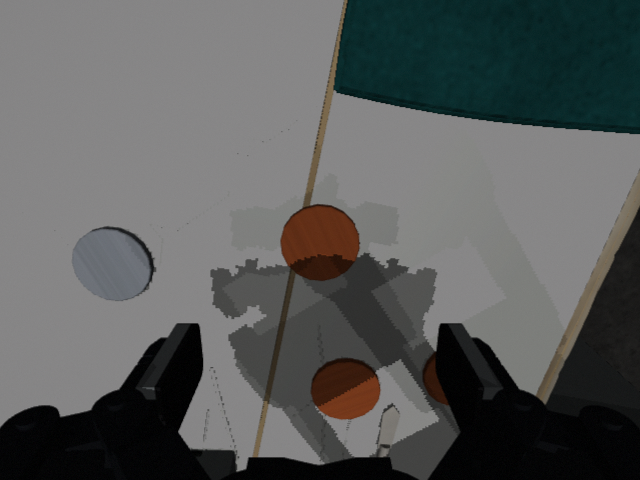

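```bash
python3 - <<'E'
from bench import ctrl
from h import *
p=ctrl.camera_params("wrist");im=cv2.imread("pics/w1.png")[:,:,::-1].copy()
m=cv2.inRange(cv2.cvtColor(im,cv2.COLOR_RGB2HSV),(3,100,25),(20,255,255));m[:200]=0;m[285:]=0;m[:,:270]=0;m[:,365:]=0
m=cv2.morphologyEx(m,cv2.MORPH_OPEN,np.ones((5,5)))
n,l,s,c=cv2.connectedComponentsWithStats(m);i=1+s[1:,4].argmax();print(s[i],c[i],onz(p,*c[i],.006).round(4))
k=cv2.findContours((l==i).astype(np.uint8),0,1)[0][0];e=cv2.fitEllipse(cv2.convexHull(k));print(e,onz(p,*e[0],.006))
E
```

```text
[ 281  205   78   76 4667] [319.63252625 242.38825798] [ 0.4629 -0.3583  0.006 ]
((319.6088562011719, 242.3829803466797), (76.04884338378906, 78.41861724853516), 81.83609771728516) [ 0.46289233 -0.35832896  0.006     ]
```

Call:
send_rows:
  increments:
    - [[0.5, 0, 0, 0.05, 0.0056], [0.5, 0, 0, 0.1, 0.0056], [0.5, 0, 0, 0.12, 0.0056], [0.5, 0, 0, 0.126, 0.0056], [0.5, 0, 0, 0.1275, 0.0056], [0.5, 0, 0, 0.1275, 0.0056], [0.5, 0, 0, 0.1275, 0.0056], [0.5, 0, 0, 0.1275, 0.0056]]

```text
time_s: 3.2
ee_pos: [0.4632, -0.3589, 0.1856]
ee_rot: [-180.0, -0.0, -79.2]
wrist_force: [-0.6, -0.1, 0.6]
width: 0.0644
```

```bash
python3 - <<'E'
from bench import ctrl
from h import *
s=ctrl.get_state();print(s['time_s'],s['ee_pos'],s['ee_rot'],s['wrist_force'])
im=ctrl.read_camera("wrist");cv2.imwrite("pics/w2.png",im[:,:,::-1])
p=ctrl.camera_params("side");print(proj(p,(.463,-.358,0)))
im=ctrl.read_camera("side");cv2.imwrite("pics/s2.png",cv2.resize(im[170:320,330:530],None,fx=4,fy=4)[:,:,::-1])
E
```

```text
3.2 [ 0.46322671 -0.35887867  0.18556628] [-1.79968761e+02 -4.66925566e-02 -7.92130412e+01] [-0.60300638 -0.10054786  0.62484501]
(np.float64(405.8697594815176), np.float64(235.98062927995142))
```

View pics/w2.png

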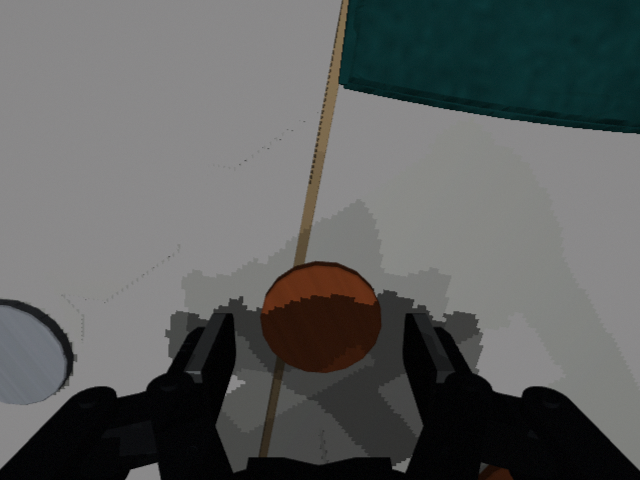

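View pics/s2.png

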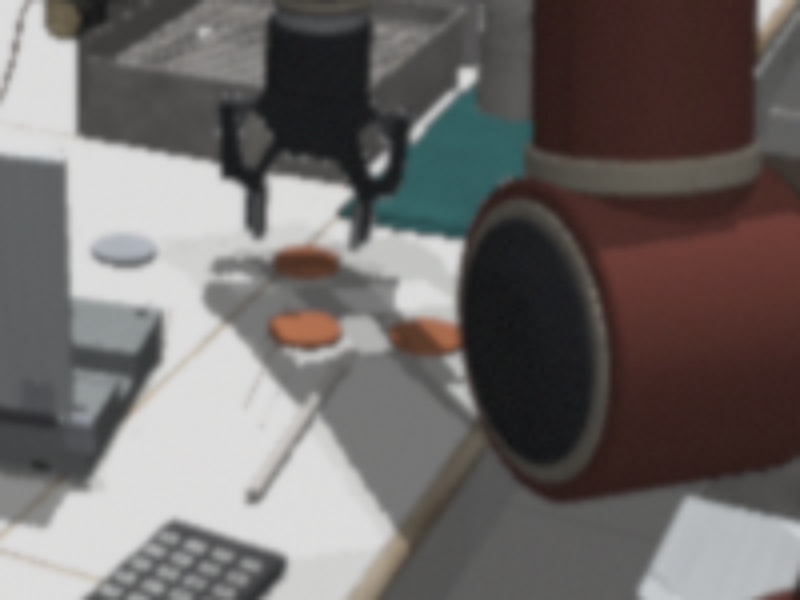

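Call:
send_rows:
  increments:
    - [[0.45, 0, 0, 0.007, 0], [0.45, 0, 0, 0.012, 0], [0.45, 0, 0, 0.015, 0], [0.45, 0, 0, 0.018, 0], [0.45, 0, 0, 0.0187, 0], [0.45, 0, 0, 0.0187, 0], [0.45, 0, 0, 0.0187, 0], [0.45, 0, 0, 0.0187, 0]]

```text
time_s: 4.3
ee_pos: [0.4631, -0.3588, 0.1711]
ee_rot: [-180.0, -0.0, -79.2]
wrist_force: [-0.0, -0.2, 0.5]
width: 0.0614
```

```bash
python3 - <<'E'
from bench import ctrl
from h import *
s=ctrl.get_state();print(s['time_s'],s['ee_pos'],s['ee_rot'],s['wrist_force'])
im=ctrl.read_camera("side");cv2.imwrite("pics/s3.png",cv2.resize(im[200:270,360:460],None,fx=6,fy=6)[:,:,::-1])
im=ctrl.read_camera("wrist");cv2.imwrite("pics/w3.png",im[200:,100:540,::-1])
E
```

```text
4.3 [ 0.46312926 -0.35878074  0.17108763] [-1.79990215e+02 -1.27571406e-02 -7.92127188e+01] [-0.02365157 -0.20327154  0.46483673]
```

View pics/s3.png

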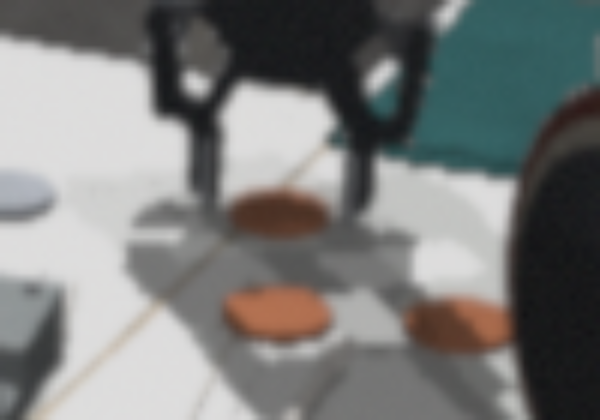

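View pics/w3.png

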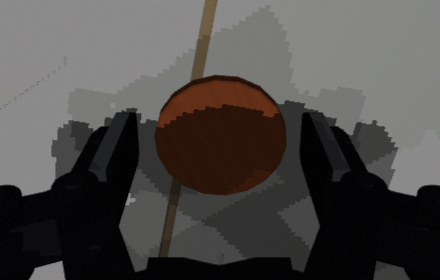

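Call:
send_rows:
  increments:
    - [[0.32, 0, 0, 0, 0], [0.32, 0, 0, 0, 0], [0.32, 0, 0, 0.001, 0], [0.32, 0, 0, 0.002, 0], [0.32, 0, 0, 0.003, 0], [0.32, 0, 0, 0.003, 0], [0.32, 0, 0, 0.003, 0], [0.32, 0, 0, 0.003, 0]]

```text
time_s: 5.4
ee_pos: [0.4632, -0.3588, 0.1692]
ee_rot: [180.0, 0.0, -79.2]
wrist_force: [-1.8, 1.9, 5.3]
width: 0.0566
```

Call:
send_rows:
  increments:
    - [[0.32, 0, 0, 0.001, 0], [0.32, 0, 0, 0.001, 0], [0.32, 0, 0, 0.002, 0], [0.32, 0, 0, 0.002, 0], [0.32, 0, 0, 0.0025, 0], [0.32, 0, 0, 0.0025, 0], [0.32, 0, 0, 0.0025, 0], [0.32, 0, 0, 0.0025, 0]]

```text
time_s: 6.4
ee_pos: [0.4633, -0.3589, 0.1691]
ee_rot: [179.9, 0.1, -79.2]
wrist_force: [-7.0, 5.8, 16.9]
width: 0.0563
```

Call:
send_rows:
  increments:
    - [[0.32, 0, 0, -0.006, 0], [0.32, 0, 0, -0.006, 0], [0.1, 0, 0, -0.006, 0], [0.0, 0, 0, -0.006, 0], [0.0, 0, 0, -0.006, 0], [0.0, 0, 0, -0.006, 0], [0.0, 0, 0, -0.006, 0], [0.0, 0, 0, -0.006, 0]]
  grip_force: 40

```text
time_s: 7.4
ee_pos: [0.4631, -0.3588, 0.1715]
ee_rot: [-180.0, -0.0, -79.2]
wrist_force: [-1.6, 0.8, 5.0]
width: 0.0466
```

```bash
python3 - <<'E'
from bench import ctrl
from h import *
im=ctrl.read_camera("side");cv2.imwrite("pics/s4.png",cv2.resize(im[200:270,360:460],None,fx=6,fy=6)[:,:,::-1])
im=ctrl.read_camera("wrist");cv2.imwrite("pics/w4.png",im[200:,100:540,::-1])
E
```

```text
(no output)
```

View pics/w4.png

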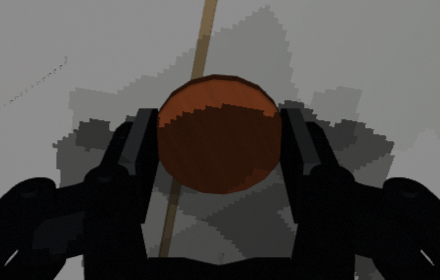

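```bash
python3 - <<'E'
from h import *
im=cv2.imread("pics/w4.png")[60:220,100:340];cv2.imwrite("pics/w4z.png",cv2.resize(cv2.convertScaleAbs(im,alpha=2.2,beta=20),None,fx=3.3,fy=3.3,interpolation=cv2.INTER_CUBIC))
E
```

```text
(no output)
```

View pics/w4z.png

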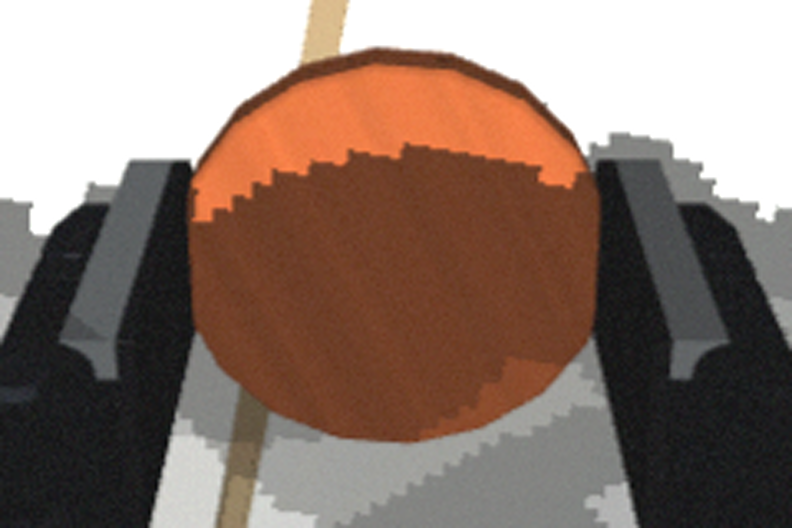

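View pics/s4.png

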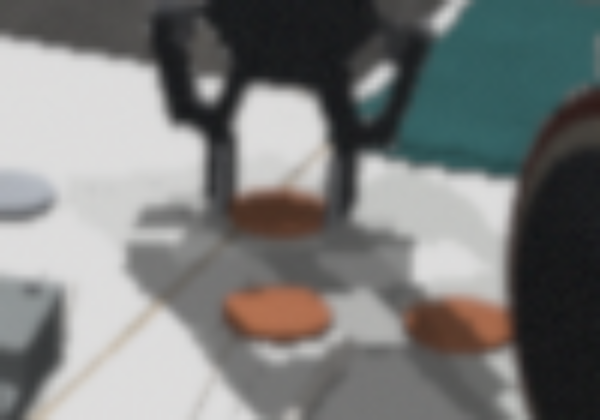

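Call:
send_rows:
  increments:
    - [[-0.2, 0, 0, -0.01, 0], [-0.2, 0, 0, -0.03, 0], [-0.2, 0, 0, -0.06, 0], [-0.2, 0, 0, -0.1, 0], [-0.2, 0, 0, -0.14, 0], [-0.2, 0, 0, -0.16, 0], [-0.2, 0, 0, -0.16, 0], [-0.2, 0, 0, -0.16, 0]]

```text
time_s: 8.5
ee_pos: [0.4627, -0.3584, 0.2899]
ee_rot: [179.9, 0.1, -79.2]
wrist_force: [0.7, 0.4, -0.2]
width: 0.046
```

```bash
python3 - <<'E'
from bench import ctrl
from h import *
im=ctrl.read_camera("wrist");cv2.imwrite("pics/w5.png",cv2.convertScaleAbs(im[:,:,::-1],alpha=1.5,beta=20))
im=ctrl.read_camera("side");cv2.imwrite("pics/s5.png",cv2.resize(im[120:270,330:480],None,fx=4,fy=4)[:,:,::-1])
E
```

```text
(no output)
```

View pics/w5.png

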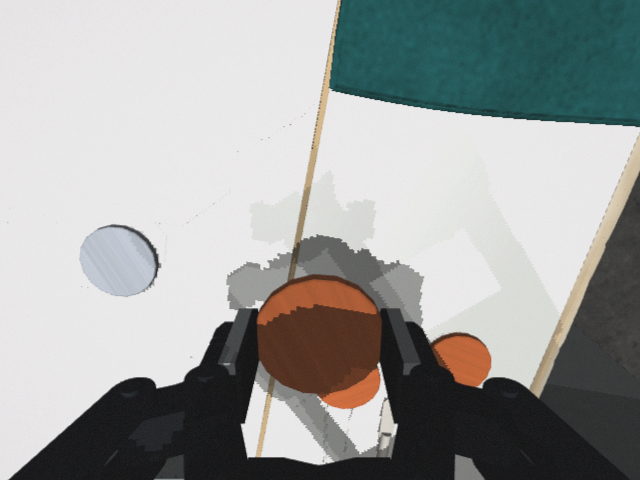

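View pics/s5.png

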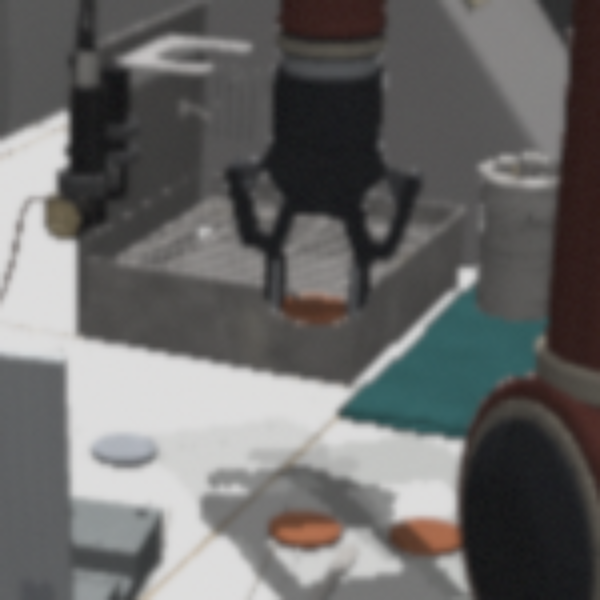

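```bash
python3 - <<'E'
from bench import ctrl
from h import *
print(plan(st(ctrl),(.528,-.0487,.33),-79.2))
p=ctrl.camera_params("wrist");print(st(ctrl))
im=cv2.imread("pics/w5.png")[:,:,::-1].copy()
m=cv2.inRange(cv2.cvtColor(im,cv2.COLOR_RGB2HSV),(3,100,25),(20,255,255));m[:270]=0;m[400:]=0;m[:,:255]=0;m[:,385:]=0
cv2.imwrite("pics/m.png",m)
ys,xs=np.where(m[:, :]>0)
for r in range(275,396,10):
    q=np.where(m[r]>0)[0]; print(r,q.min() if len(q) else None,q.max() if len(q) else None)
for r in (276,395): print(onz(p,320,r,.1244))
E
```

```text
([-0.3893, -0.1628, -0.054], np.float64(-0.0001))
(array([ 0.46266061, -0.35836089,  0.28947182]), np.float64(-79.21771953875367))
275 310 325
285 283 357
295 270 367
305 263 375
315 257 380
325 257 381
335 257 380
345 258 380
355 258 380
365 263 376
375 271 379
385 285 378
395 318 374
[ 0.46690392 -0.38249323  0.1244    ]
[ 0.45728018 -0.33224182  0.1244    ]
```

Call:
send_rows:
  increments:
    - [[-0.2, -0.05, -0.02, -0.03, 0], [-0.2, -0.12, -0.05, -0.054, 0], [-0.2, -0.2, -0.085, -0.054, 0], [-0.2, -0.28, -0.12, -0.054, 0], [-0.2, -0.35, -0.15, -0.054, 0], [-0.2, -0.389, -0.163, -0.054, 0], [-0.2, -0.389, -0.163, -0.054, 0], [-0.2, -0.389, -0.163, -0.054, 0]]

```text
time_s: 9.6
ee_pos: [0.5284, -0.0496, 0.331]
ee_rot: [179.9, 0.0, -79.2]
wrist_force: [1.0, 0.1, -0.9]
width: 0.0466
```

```bash
python3 - <<'E'
from bench import ctrl
from h import *
s=ctrl.get_state();print(s['ee_pos'],s['ee_rot'])
p=ctrl.camera_params("wrist");np.save("p6.npy",np.array([p['mtx'].tolist()+[[0]*3],]) if 0 else np.array(p['view']))
im=ctrl.read_camera("wrist");cv2.imwrite("pics/w6.png",im[:,:,::-1])
E
```

```text
[ 0.52840081 -0.04963314  0.33102992] [ 1.79923238e+02  3.83222417e-03 -7.92167065e+01]
```

View pics/w6.png

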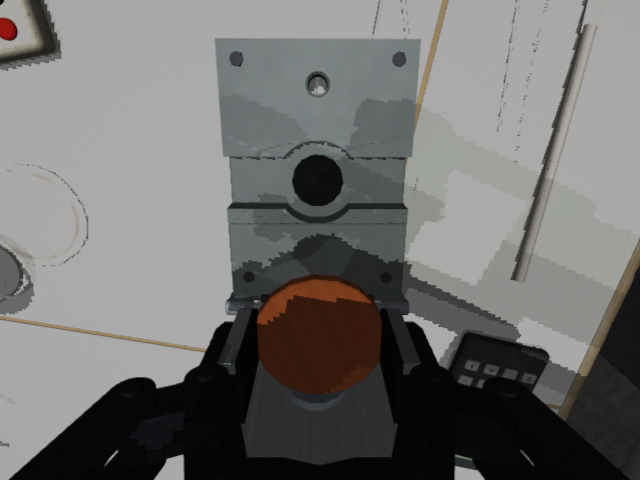

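```bash
cat >> h.py <<'E'
def dark(im,x0,y0,x1,y1,th):
    g=cv2.cvtColor(im,cv2.COLOR_RGB2GRAY)[y0:y1,x0:x1]
    n,l,s,c=cv2.connectedComponentsWithStats((g<th).astype(np.uint8));i=1+s[1:,4].argmax()
    k=cv2.findContours((l==i).astype(np.uint8),0,1)[0][0];e=cv2.fitEllipse(cv2.convexHull(k))
    return np.array(e[0])+[x0,y0],e[1]
E
python3 - <<'E'
from bench import ctrl
from h import *
from scipy.optimize import least_squares
p=dict(ctrl.camera_params("wrist"));p['view']=np.load("p6.npy")
im=cv2.imread("pics/w6.png")[:,:,::-1].copy()
c,e=dark(im,285,145,350,215,70);P=onz(p,*c,.029);print('pocket',c,e,P)
c2,e2=dark(im,300,66,336,102,120);H=onz(p,*c2,.035);print('hole',c2,e2,H)
d=H-P;print(np.hypot(*d[:2]),np.degrees(np.arctan2(d[0],-d[1])))
for u,v in [(217,39),(419,39),(224,157),(411.5,157),(236.5,59),(399.5,59),(248.5,277),(386,277)]: print((u,v),onz(p,u,v,.035).round(4))
cv2.imwrite("pics/w6z.png",cv2.resize(im[30:230,210:430],None,fx=3,fy=3)[:,:,::-1])
m=cv2.inRange(cv2.cvtColor(im,cv2.COLOR_RGB2HSV),(3,100,60),(20,255,255));m[:270]=0;m[410:]=0;m[:,:255]=0;m[:,385:]=0
cv2.imwrite("pics/m6.png",cv2.resize(m[260:420,240:400],None,fx=3,fy=3))
k=max(cv2.findContours(m,0,1)[0],key=cv2.contourArea)[:,0]
k=k[(k[:,1]>365)|((k[:,1]<310))]
X=np.array([onz(p,u,v,.331-.1685+.003)[:2] for u,v in k])
top=k[:,1]>360
r=least_squares(lambda q:np.hypot(*(X[top]-q[:2]).T)-.025,X.mean(0));print('bottom-fit',r.x,np.abs(r.fun).mean())
r=least_squares(lambda q:np.hypot(*(X-q[:2]).T)-.025,X.mean(0));print('all',r.x,np.abs(r.fun).mean())
E
```

```text
pocket [317.25022507 180.11769104] (50.722225189208984, 52.05174255371094) [ 0.53568737 -0.08241805  0.029     ]
hole [317.32221222  83.90336609] (25.330638885498047, 27.022220611572266) [ 0.54663979 -0.14062034  0.035     ]
0.05922383424214076 10.657205580035225
(217, 39) [ 0.6084 -0.1537  0.035 ]
(419, 39) [ 0.4931 -0.1756  0.035 ]
(224, 157) [ 0.5967 -0.087   0.035 ]
(411.5, 157) [ 0.4798 -0.1092  0.035 ]
(236.5, 59) [ 0.596  -0.1452  0.035 ]
(399.5, 59) [ 0.5016 -0.1632  0.035 ]
(248.5, 277) [ 0.5705 -0.0075  0.035 ]
(386, 277) [ 0.4759 -0.0254  0.035 ]
bottom-fit [ 0.53174125 -0.06721766] nan
all [ 0.5277418  -0.04504921] 0.0028018982025120615<stdin>:17: RuntimeWarning: Mean of empty slice.
  ret = ret.dtype.type(ret / rcount)
```

View pics/w6z.png

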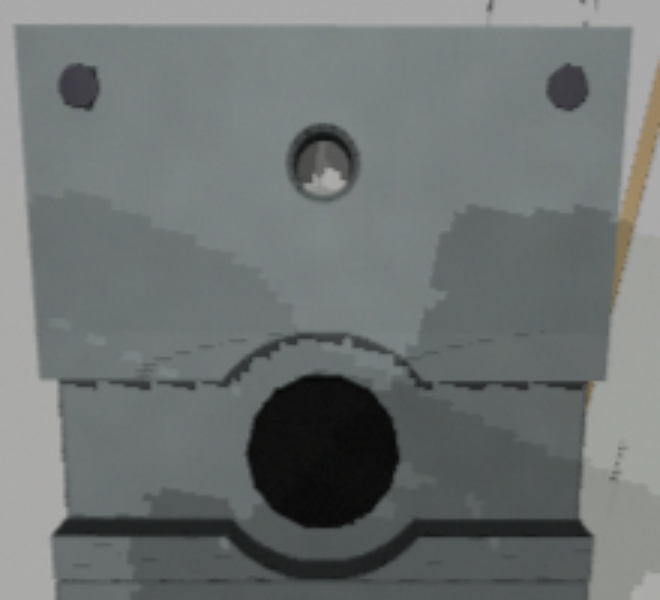

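```bash
python3 - <<'E'
from h import *
im=cv2.imread("pics/w6.png");cv2.imwrite("pics/w6d.png",cv2.resize(cv2.convertScaleAbs(im[260:410,240:400],alpha=2,beta=10),None,fx=4,fy=4,interpolation=cv2.INTER_CUBIC))
E
```

```text
(no output)
```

View pics/w6d.png

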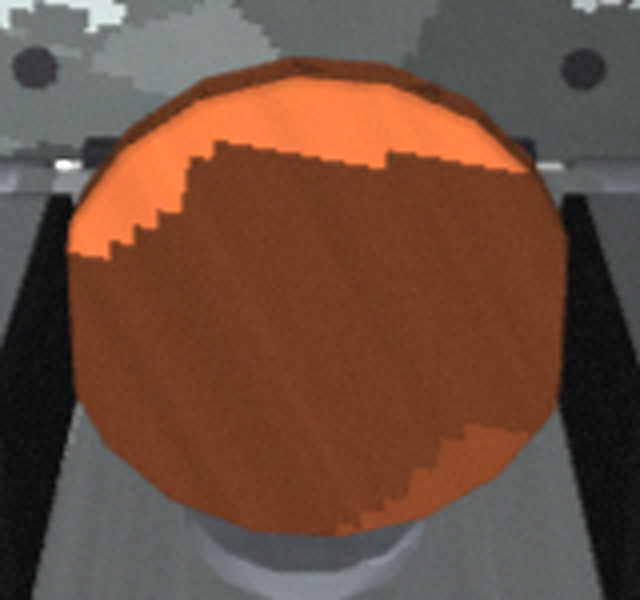

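```bash
python3 - <<'E'
from bench import ctrl
from h import *
p=dict(ctrl.camera_params("wrist"));p['view']=np.load("p6.npy")
a=onz(p,319.3,279.3,.1655);b=onz(p,319.3,393.7,.1655);print(np.hypot(*(a-b)[:2]),(a+b)/2)
off=((a+b)/2-[.5284,-.0496,0])[:2];print('off',off)
l=onz(p,257,325,.1655);r=onz(p,381.5,325,.1655);print(l,r,(l+r)/2, np.hypot(*(l-r)[:2]))
t=np.array([.5356,-.0821])-off;print(t,plan(st(ctrl),(*t,.26),-79.2),plan(st(ctrl),(*t,.2005),-79.2),st(ctrl))
E
```

```text
0.04934487575505331 [ 0.52810435 -0.04840854  0.1655    ]
off [-0.00029565  0.00119146]
[ 0.55193999 -0.05017067  0.1655    ] [ 0.5066135  -0.05877726  0.1655    ] [ 0.52927675 -0.05447396  0.1655    ] 0.046136365984356706
[ 0.53589565 -0.08329146] ([0.0454, -0.0015, 0.0949], np.float64(-0.0004)) ([0.0454, -0.0015, 0.1743], np.float64(-0.0004)) (array([ 0.52842431, -0.05006033,  0.33119505]), np.float64(-79.2714349217152))
```

Call:
send_rows:
  increments:
    - [[-0.2, 0.02, -0.001, 0.02, 0], [-0.2, 0.04, -0.0015, 0.05, 0], [-0.2, 0.0454, -0.0015, 0.08, 0], [-0.2, 0.0454, -0.0015, 0.11, 0], [-0.2, 0.0454, -0.0015, 0.125, 0], [-0.2, 0.0454, -0.0015, 0.13, 0], [-0.2, 0.0454, -0.0015, 0.13, 0], [-0.2, 0.0454, -0.0015, 0.13, 0]]

```text
time_s: 10.65
ee_pos: [0.5365, -0.0827, 0.2353]
ee_rot: [-179.9, -0.1, -79.2]
wrist_force: [0.6, 0.0, -0.4]
width: 0.0466
```

```bash
python3 - <<'E'
from bench import ctrl
from h import *
print(st(ctrl))
im=ctrl.read_camera("wrist");cv2.imwrite("pics/w7.png",cv2.convertScaleAbs(im[:,:,::-1],alpha=1.5,beta=10))
print(plan(st(ctrl),(.5359,-.0833,.2005),-79.2))
E
```

```text
(array([ 0.53649867, -0.08265802,  0.23534585]), np.float64(-79.20867073559523))
([0.0008, 0.0009, 0.0464], np.float64(-0.0))
```

View pics/w7.png

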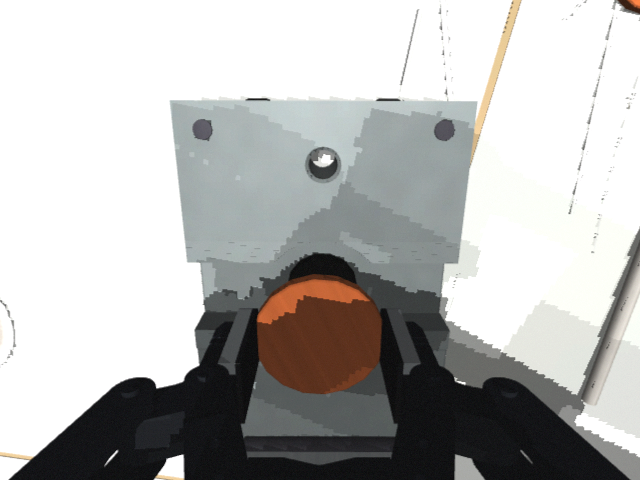

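```bash
python3 - <<'E'
from bench import ctrl
from h import *
p=ctrl.camera_params("wrist")
im=cv2.imread("pics/w7.png")[:,:,::-1].copy()
c,e=dark(im,300,140,345,190,170);print(c,e,onz(p,*c,.035))
for u,v in [(202.5,129.5),(444.5,129.5),(171,101),(476.5,101),(187,263),(459.5,263)]: print(onz(p,u,v,.035).round(4))
E
```

```text
[322.65818787 164.78168678] (36.7579460144043, 37.33063888549805) [ 0.54665565 -0.14064931  0.035     ]
[ 0.5962 -0.1454  0.035 ]
[ 0.5018 -0.1634  0.035 ]
[ 0.6093 -0.1538  0.035 ]
[ 0.4927 -0.176   0.035 ]
[ 0.5974 -0.087   0.035 ]
[ 0.4791 -0.1097  0.035 ]
```

Call:
send_rows:
  increments:
    - [[-0.2, 0.0008, 0.0009, 0.01, 0], [-0.2, 0.0008, 0.0009, 0.02, 0], [-0.2, 0.0008, 0.0009, 0.03, 0], [-0.2, 0.0008, 0.0009, 0.037, 0], [-0.2, 0.0008, 0.0009, 0.042, 0], [-0.2, 0.0008, 0.0009, 0.0455, 0], [-0.2, 0.0008, 0.0009, 0.0455, 0], [-0.2, 0.0008, 0.0009, 0.0455, 0]]

```text
time_s: 11.7
ee_pos: [0.5356, -0.0833, 0.2005]
ee_rot: [-180.0, -0.0, -79.2]
wrist_force: [-1.4, -0.6, 0.8]
width: 0.0464
```

```bash
python3 - <<'E'
from bench import ctrl
from h import *
print(st(ctrl))
im=ctrl.read_camera("wrist");cv2.imwrite("pics/w8.png",cv2.convertScaleAbs(im[:,:,::-1],alpha=1.5,beta=10))
E
```

```text
(array([ 0.53564414, -0.08325588,  0.20053622]), np.float64(-79.20976022782453))
```

View pics/w8.png

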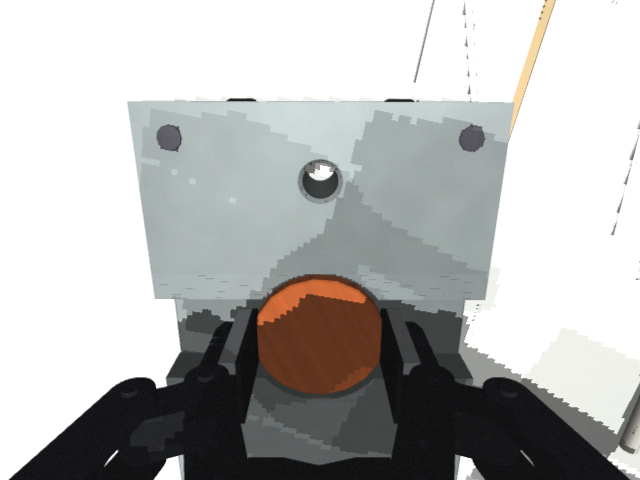

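Call:
send_rows:
  increments:
    - [[0.2, 0, 0, 0, 0], [0.3, 0, 0, 0, 0], [0.4, 0, 0, 0, 0], [0.5, 0, 0, 0, 0], [0.5, 0, 0, -0.01, 0], [0.5, 0, 0, -0.04, 0], [0.5, 0, 0, -0.08, 0], [0.5, 0, 0, -0.11, 0]]

```text
time_s: 12.75
ee_pos: [0.5358, -0.0833, 0.2847]
ee_rot: [-179.9, -0.1, -79.2]
wrist_force: [0.0, -0.0, -0.7]
width: 0.0641
```

```bash
python3 - <<'E'
from bench import ctrl
from h import *
print(st(ctrl))
p=ctrl.camera_params("wrist")
im=ctrl.read_camera("wrist");cv2.imwrite("pics/w9.png",cv2.convertScaleAbs(im[:,:,::-1],alpha=1.5,beta=10))
print(proj(p,(.5356,-.0821,.035)))
for n in("side","top"):
    im=ctrl.read_camera(n);cv2.imwrite(f"pics/{n}9.png",im[:,:,::-1])
E
```

```text
(array([ 0.53575327, -0.08328503,  0.28471008]), np.float64(-79.21238805751757))
(np.float64(320.0953153573428), np.float64(258.3151327954816))
```

View pics/w9.png

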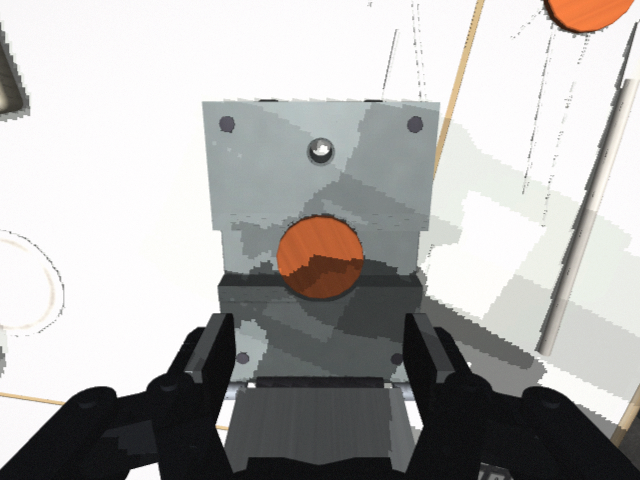

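View pics/side9.png

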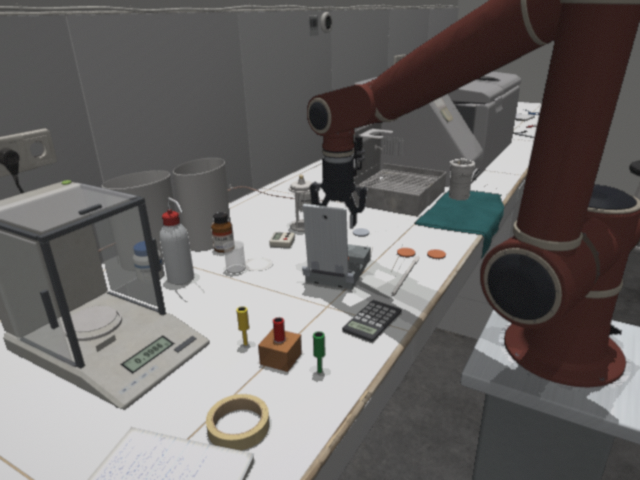

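```bash
python3 - <<'E'
from bench import ctrl
from h import *
t=ctrl.camera_params("top");im=cv2.imread("pics/top0.png")
yj=np.array([-np.sin(np.radians(10.75)),np.cos(np.radians(10.75))]);xj=np.array([yj[1],-yj[0]])
P=np.array([.5356,-.0821]);Hg=P+.085*yj;print('hinge',Hg)
for u,v in[(143,118),(180,408)]:
  c,d=ray(t,250+u/5.7,205+v/5.7)
  # intersect with jig-x = +-50 plane
  for z in(.2,.205,.209):
    X=onz(t,250+u/5.7,205+v/5.7,z);r=X[:2]-Hg;print(u,v,z,'jx',r@xj,'a',-r@yj)
w=cv2.imread("pics/w9.png")
w=ctrl.camera_params("wrist")
E
```

```text
hinge [0.51974546 0.00140828]
143 118 0.2 jx 0.04940860881564345 a -0.009292599955187891
143 118 0.205 jx 0.048269012866150686 a -0.009121157169854186
143 118 0.209 jx 0.04735733610655645 a -0.008984002941587221
180 408 0.2 jx -0.05005273809047462 a -0.013138232597979294
180 408 0.205 jx -0.05064172983613094 a -0.012945500924395054
180 408 0.209 jx -0.051112923232655996 a -0.012791315585527659
```

```bash
python3 - <<'E'
from bench import ctrl
from h import *
print(plan(st(ctrl),(.5112,.0466,.41),-79.2))
E
```

```text
([-0.1765, 0.0001, -0.1673], np.float64(-0.0001))
```

Call:
send_rows:
  increments:
    - [[0, 0, 0, -0.08, 0], [-0.5, 0, 0, -0.16, 0], [-1, -0.02, 0, -0.1673, 0], [-1, -0.09, 0, -0.1673, 0], [-1, -0.15, 0, -0.1673, 0], [-1, -0.1765, 0, -0.1673, 0], [-1, -0.1765, 0, -0.1673, 0], [-1, -0.1765, 0, -0.1673, 0]]

```text
time_s: 13.9
ee_pos: [0.5106, 0.0465, 0.4068]
ee_rot: [179.9, 0.0, -79.2]
wrist_force: [-0.6, 0.2, 0.3]
width: 0.0001
```

```bash
python3 - <<'E'
from bench import ctrl
from h import *
print(st(ctrl))
for n in("side","top"):
    im=ctrl.read_camera(n);cv2.imwrite(f"pics/{n}10.png",cv2.resize(im[100:300,220:480] if n=='side' else im[130:330,180:440],None,fx=3,fy=3)[:,:,::-1])
E
```

```text
(array([0.51064861, 0.04649027, 0.40680819]), np.float64(-79.22463216962453))
```

View pics/side10.png

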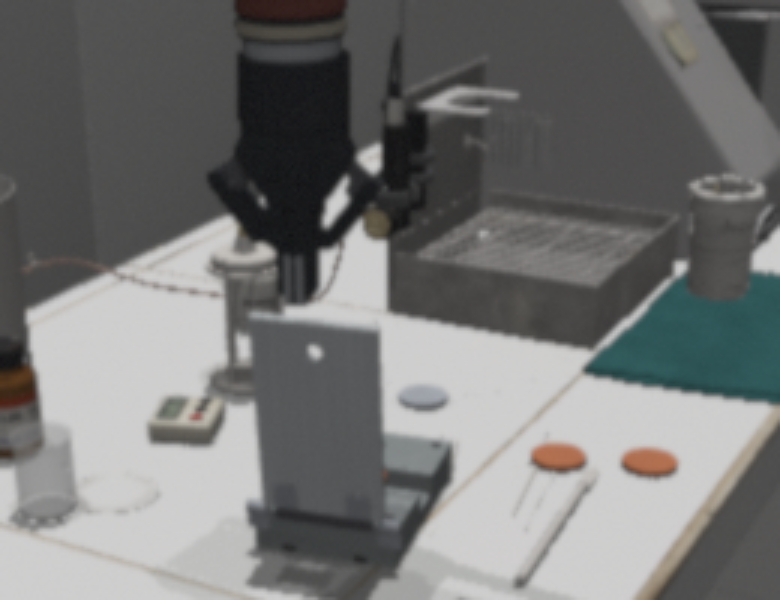

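View pics/top10.png

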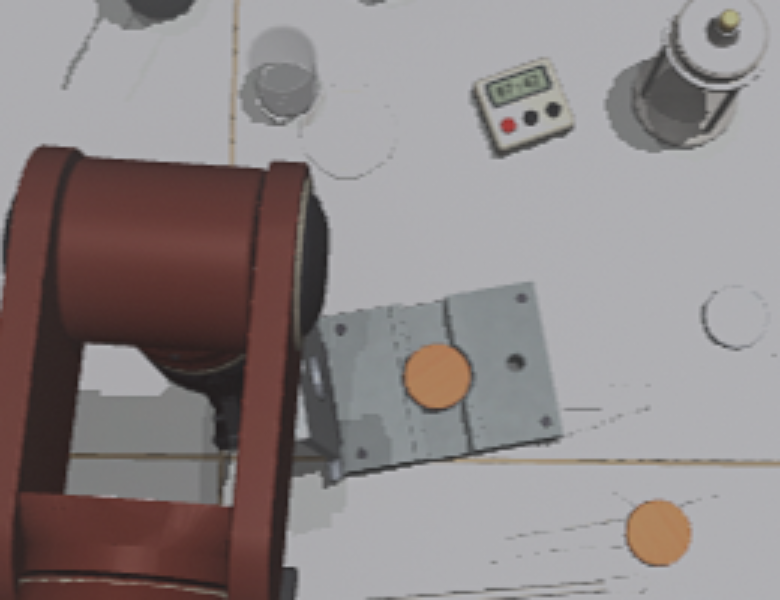

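```bash
python3 - <<'E'
from bench import ctrl
from h import *
p=ctrl.camera_params("side");print((np.array(proj(p,(.5106,.0465,.2338)))-[220,100])*3)
yj=np.array([-np.sin(np.radians(10.75)),np.cos(np.radians(10.75))]);Hg=np.array([.51974546,.00140828])
s=st(ctrl)
r=.13
for th in [1.6,1.45,1.3,1.1,.9,.7,.5,.35,.2,.1,.03,0]:
    r=.12+.015*th/1.6
    a=r*np.cos(th)-.004*np.sin(th)-.011;h=r*np.sin(th)+.004*np.cos(th)
    X=np.r_[Hg-a*yj,.039+h+.173]
    print(th,X.round(4),plan((np.r_[Hg+.046*yj,.345],-79.2),X,-79.2)[0])
E
```

```text
[296.96345611 301.21450902]
1.6 [0.5162 0.02   0.3468] [0.0361, 0.0, -0.0024]
1.45 [5.200e-01 3.000e-04 3.451e-01] [0.0628, 0.0001, -0.0001]
1.3 [ 0.5236 -0.0187  0.3404] [0.0887, 0.0001, 0.0061]
1.1 [ 0.5281 -0.0424  0.3299] [0.1207, 0.0001, 0.0201]
0.9 [ 0.532  -0.0631  0.3151] [0.1489, 0.0001, 0.0399]
0.7 [ 0.5353 -0.0804  0.2966] [0.1723, 0.0002, 0.0645]
0.5 [ 0.5377 -0.0934  0.2753] [0.19, 0.0002, 0.0929]
0.35 [ 0.539  -0.1002  0.258 ] [0.1992, 0.0002, 0.116]
0.2 [ 0.5398 -0.1044  0.2401] [0.2049, 0.0002, 0.1398]
0.1 [ 0.5401 -0.1056  0.2281] [0.2066, 0.0002, 0.1559]
0.03 [ 0.5401 -0.1058  0.2196] [0.2068, 0.0002, 0.1672]
0 [ 0.5401 -0.1057  0.216 ] [0.2067, 0.0002, 0.172]
```

Call:
send_rows:
  increments:
    - [[-1, 0, 0, 0.03, 0], [-1, 0, 0, 0.06, 0], [-1, 0, 0, 0.08, 0], [-1, 0, 0, 0.083, 0], [-1, 0, 0, 0.083, 0], [-1, 0, 0, 0.083, 0], [-1, 0, 0, 0.083, 0], [-1, 0, 0, 0.083, 0]]

```text
time_s: 15.0
ee_pos: [0.5108, 0.0469, 0.3464]
ee_rot: [-180.0, -0.0, -79.2]
wrist_force: [-0.7, -0.0, 0.5]
width: -0.0001
```

Call:
send_rows:
  increments:
    - [[-1, 0.018, 0, 0, 0], [-1, 0.036, 0, 0, 0], [-1, 0.05, 0, 0, 0], [-1, 0.063, 0, 0, 0], [-1, 0.076, 0, 0.003, 0], [-1, 0.089, 0, 0.006, 0], [-1, 0.105, 0, 0.013, 0], [-1, 0.12, 0, 0.02, 0]]

```text
time_s: 16.0
ee_pos: [0.5277, -0.0424, 0.3305]
ee_rot: [-180.0, -0.0, -79.2]
wrist_force: [0.4, 0.2, 1.4]
width: -0.0003
```

```bash
python3 - <<'E'
from bench import ctrl
from h import *
print(st(ctrl))
for n in("side","top"):
    im=ctrl.read_camera(n);cv2.imwrite(f"pics/{n}11.png",cv2.resize(im[100:300,220:480] if n=='side' else im[130:330,180:440],None,fx=3,fy=3)[:,:,::-1])
E
```

```text
(array([ 0.52770429, -0.04241743,  0.33053973]), np.float64(-79.21448986764644))
```

View pics/side11.png

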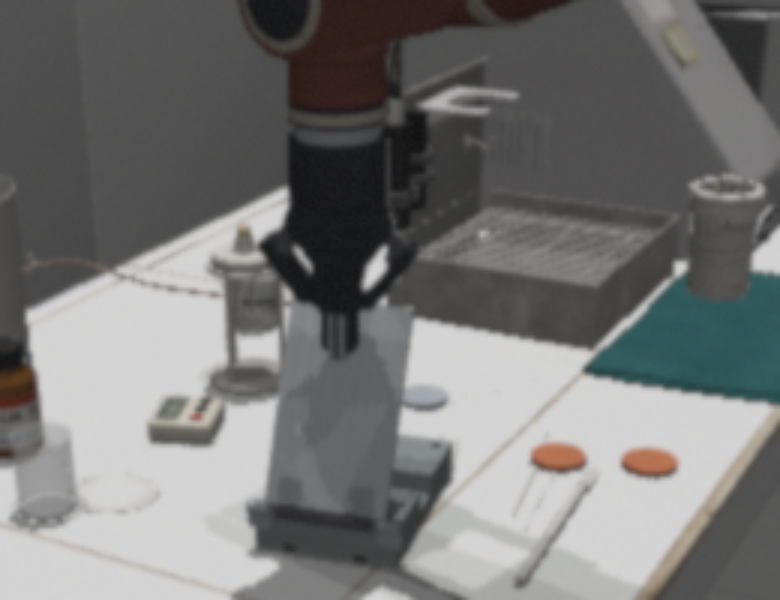

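Call:
send_rows:
  increments:
    - [[-1, 0.014, 0, 0.01, 0], [-1, 0.028, 0, 0.02, 0], [-1, 0.04, 0, 0.032, 0], [-1, 0.0516, 0, 0.0444, 0], [-1, 0.061, 0, 0.0585, 0], [-1, 0.0693, 0, 0.0728, 0], [-1, 0.0785, 0, 0.096, 0], [-1, 0.0842, 0, 0.12, 0]]

```text
time_s: 17.1
ee_pos: [0.5394, -0.104, 0.2396]
ee_rot: [180.0, 0.0, -79.2]
wrist_force: [0.3, -0.4, 0.9]
width: 0.0002
```

Call:
send_rows:
  increments:
    - [[-1, 0.001, 0, 0.01, 0], [-1, 0.001, 0, 0.018, 0], [-1, 0.001, 0, 0.024, 0], [-1, 0.001, 0, 0.028, 0], [-1, 0.001, 0, 0.03, 0], [-1, 0.001, 0, 0.032, 0], [-1, 0.001, 0, 0.032, 0], [-1, 0.001, 0, 0.032, 0]]

```text
time_s: 18.1
ee_pos: [0.5397, -0.1046, 0.2173]
ee_rot: [-180.0, -0.0, -79.2]
wrist_force: [-2.7, -2.0, 4.7]
width: 0.0001
```

Call:
send_rows:
  increments:
    - [[-1, 0, 0, 0.001, 0], [-1, 0, 0, 0.002, 0], [-1, 0, 0, 0.002, 0], [-1, 0, 0, 0.002, 0], [-1, 0, 0, 0.002, 0], [-1, 0, 0, 0.002, 0], [-1, 0, 0, 0.002, 0], [-1, 0, 0, 0.002, 0]]

```text
time_s: 19.1
ee_pos: [0.5398, -0.1046, 0.2164]
ee_rot: [-180.0, -0.0, -79.2]
wrist_force: [-4.1, -1.4, 9.1]
width: 0.0002
```

```bash
python3 - <<'E'
from bench import ctrl
from h import *
print(st(ctrl))
im=ctrl.read_camera("side");cv2.imwrite(f"pics/side12.png",cv2.resize(im[150:300,250:450],None,fx=4,fy=4)[:,:,::-1])
E
```

```text
(array([ 0.5397523 , -0.10458679,  0.21640859]), np.float64(-79.20732380586564))
```

View pics/side12.png

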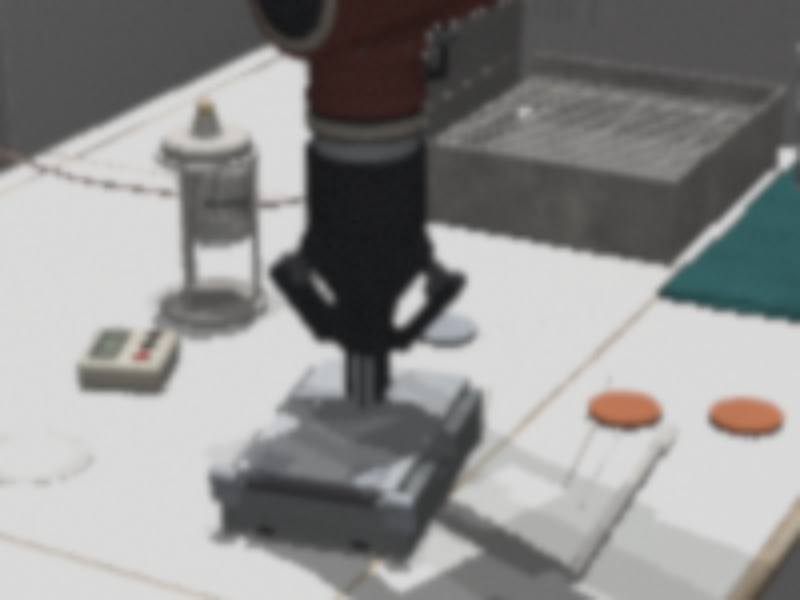

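Call:
send_rows:
  increments:
    - [[-1, 0, 0, -0.01, 0], [-1, 0, 0, -0.05, 0], [0, 0, 0, -0.1, 0], [0.5, 0, 0, -0.14, 0], [0.5, 0, 0, -0.14, 0], [0.5, 0, 0, -0.14, 0], [0.5, 0, 0, -0.14, 0], [0.5, 0, 0, -0.14, 0]]

```text
time_s: 20.15
ee_pos: [0.5392, -0.1042, 0.3189]
ee_rot: [179.9, 0.1, -79.2]
wrist_force: [0.3, -0.3, 0.2]
width: 0.0639
```

```bash
python3 - <<'E'
from bench import ctrl
from h import *
print(st(ctrl))
p=ctrl.camera_params("wrist")
im=ctrl.read_camera("wrist");cv2.imwrite(f"pics/w13.png",im[:,:,::-1]);np.save("p13.npy",p['view'])
im=ctrl.read_camera("top");cv2.imwrite(f"pics/t13.png",cv2.resize(im[205:300,250:390],None,fx=5.7,fy=5.7)[:,:,::-1])
E
```

```text
(array([ 0.53919441, -0.10423829,  0.31889852]), np.float64(-79.21470414601826))
```

View pics/w13.png

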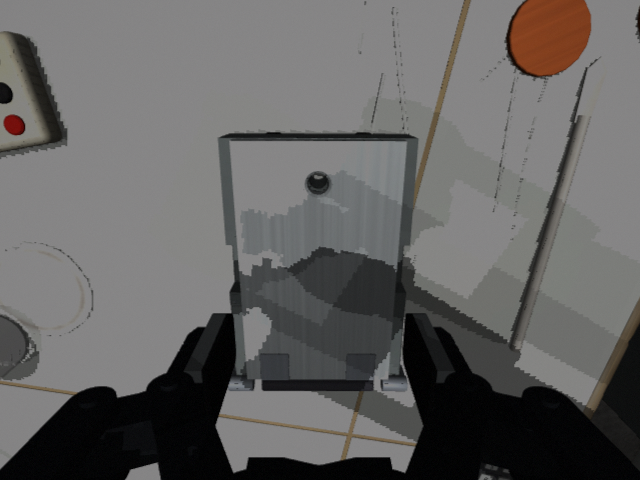

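```bash
python3 - <<'E'
from bench import ctrl
from h import *
p=dict(ctrl.camera_params("wrist"));p['view']=np.load("p13.npy")
im=cv2.imread("pics/w13.png")[:,:,::-1].copy()
cv2.imwrite("pics/w13z.png",cv2.resize(im[120:240,210:430],None,fx=3.5,fy=3.5)[:,:,::-1])
c,e=dark(im,300,166,336,200,100);print(c,e,onz(p,*c,.043),onz(p,*c,.049))
t=ctrl.camera_params("top")
print('pin',onz(t,153.4,284.2,.089))
# stand top corners
for u,v in[(78,224),(212,209),(215,343),(85,357)]: print(onz(t,130+u/5,230+v/5,.045))
print(plan(st(ctrl),(.456,.281,.32),-79.2))
E
```

```text
[317.8918457  183.93563271] (26.12116241455078, 26.735645294189453) [ 0.54628928 -0.139325    0.043     ] [ 0.54650573 -0.14048337  0.049     ]
pin [0.46078647 0.28235882 0.089     ]
[0.48534676 0.3154255  0.045     ]
[0.49272875 0.25663516 0.045     ]
[0.43358003 0.25158494 0.045     ]
[0.42682237 0.3080879  0.045     ]
([-0.5255, 0.0131, -0.0006], np.float64(-0.0001))
```

View pics/w13z.png

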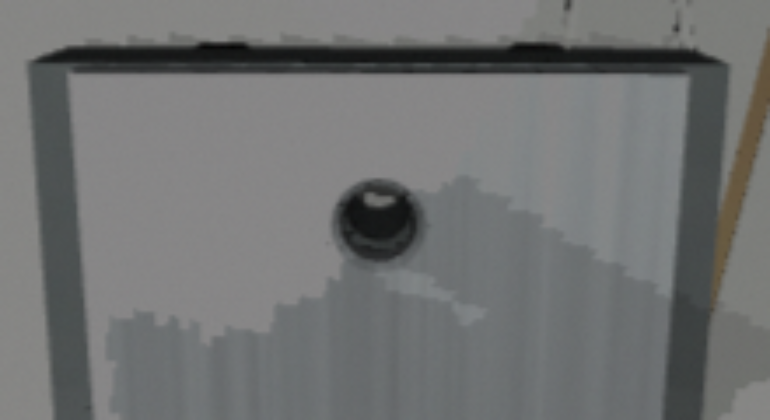

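```bash
python3 - <<'E'
from bench import ctrl
from h import *
print(plan(st(ctrl),(.4605,.2826,.36),10.8))
E
```

```text
([-0.5265, 0.0068, -0.0539], np.float64(-0.5001))
```

Call:
send_rows:
  increments:
    - [[0.3, -0.05, 0.002, -0.03, -0.05], [0.3, -0.12, 0.004, -0.054, -0.1], [0.3, -0.2, 0.006, -0.054, -0.16], [0.3, -0.28, 0.007, -0.054, -0.22], [0.3, -0.36, 0.008, -0.054, -0.28], [0.3, -0.44, 0.008, -0.054, -0.34], [0.3, -0.5, 0.008, -0.054, -0.4], [0.3, -0.526, 0.008, -0.054, -0.46]]

```text
time_s: 21.25
ee_pos: [0.4589, 0.2843, 0.3607]
ee_rot: [-180.0, 0.0, 3.8]
wrist_force: [0.7, -0.4, -0.5]
width: 0.0552
```

```bash
python3 - <<'E'
from bench import ctrl
from h import *
print(st(ctrl),ctrl.get_state()['qpos'].round(1))
print(plan(st(ctrl),(.4605,.2826,.36),10.8))
E
```

```text
(array([0.45893446, 0.28425104, 0.36069885]), np.float64(3.763174756769528)) [ 23.9  -6.9 106.3   0.   80.6 110.1]
([0.0019, 0.0023, 0.0009], np.float64(-0.0391))
```

```bash
python3 - <<'E'
from bench import ctrl
from h import *
print(st(ctrl))
p=ctrl.camera_params("wrist");np.save("p14.npy",p['view'])
im=ctrl.read_camera("wrist");cv2.imwrite("pics/w14.png",im[:,:,::-1])
for c,b in blobs(im,(0,120,40),(6,255,255),60)+blobs(im,(172,120,40),(180,255,255),60): print(c,b,onz(p,*c,.089).round(4))
E
```

```text
(array([0.45893446, 0.28425104, 0.36069885]), np.float64(3.763174756769528))
[317.46, 238.59] [300, 225, 35, 32, 312] [0.4623 0.2856 0.089 ]
```

View pics/w14.png

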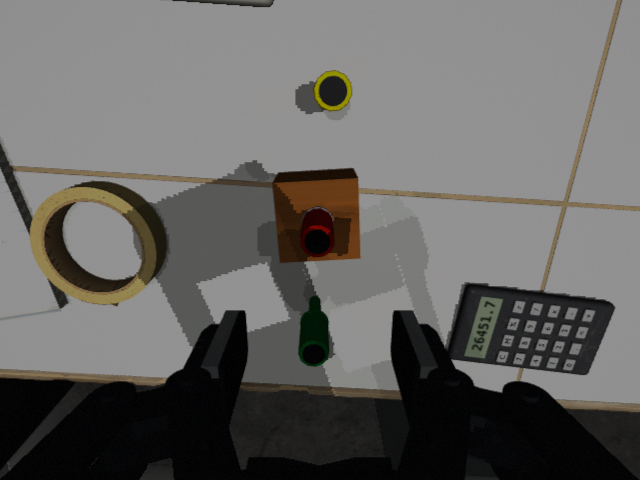

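```bash
python3 - <<'E'
from bench import ctrl
from h import *
p=dict(ctrl.camera_params("wrist"));p['view']=np.load("p14.npy")
im=cv2.imread("pics/w14.png")
cv2.imwrite("pics/w14z.png",cv2.resize(cv2.convertScaleAbs(im[160:275,265:370],alpha=2,beta=10),None,fx=5,fy=5,interpolation=cv2.INTER_CUBIC))
E
```

```text
(no output)
```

View pics/w14z.png

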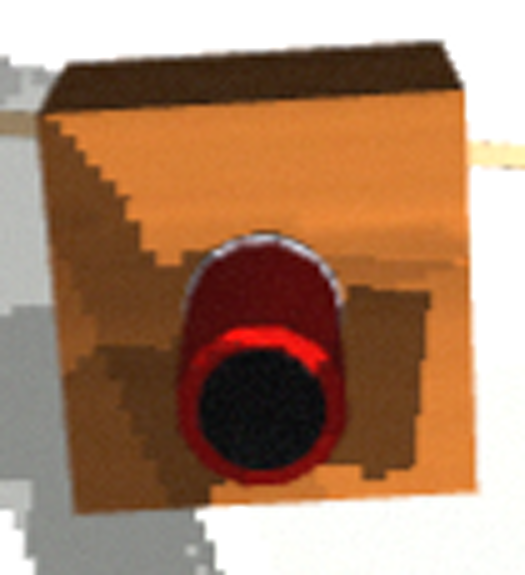

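```bash
python3 - <<'E'
from bench import ctrl
from h import *
p=dict(ctrl.camera_params("wrist"));p['view']=np.load("p14.npy")
T=onz(p,317.3,241.0,.089);print(T)
C=[onz(p,265+u/5-.4,160+v/5-.4,.045) for u,v in[(45,115),(463,90),(476,492),(76,513)]];print(np.array(C).round(4),np.mean(C,0))
for s in ((.4615,.2846,.23),(.4615,.2846,.2249)): print(plan(st(ctrl),s,3.8))
E
```

```text
[0.4607355  0.28556586 0.089     ]
[[0.4866 0.3179 0.045 ]
 [0.4939 0.2602 0.045 ]
 [0.4345 0.2526 0.045 ]
 [0.4273 0.3115 0.045 ]] [0.46055142 0.285554   0.045     ]
([0.0036, 0.0009, 0.1743], np.float64(0.0012))
([0.0036, 0.0009, 0.1811], np.float64(0.0012))
```

Call:
send_rows:
  increments:
    - [[0.2, 0.0024, -0.0016, 0.03, 0], [0.2, 0.0024, -0.0016, 0.08, 0], [0.2, 0.0024, -0.0016, 0.12, 0], [0.2, 0.0024, -0.0016, 0.14, 0], [0.2, 0.0024, -0.0016, 0.14, 0], [0.2, 0.0024, -0.0016, 0.14, 0], [0.2, 0.0024, -0.0016, 0.14, 0], [0.2, 0.0024, -0.0016, 0.14, 0]]

```text
time_s: 22.3
ee_pos: [0.4619, 0.2835, 0.2569]
ee_rot: [-180.0, -0.1, 3.2]
wrist_force: [0.0, -0.2, -0.4]
width: 0.0512
```

```bash
python3 - <<'E'
from bench import ctrl
from h import *
print(st(ctrl))
p=ctrl.camera_params("wrist")
im=ctrl.read_camera("wrist");cv2.imwrite("pics/w15.png",cv2.convertScaleAbs(im[:,:,::-1],alpha=1.6,beta=10))
print(plan(st(ctrl),(.4606,.2856,.2225),3.8), proj(p,(.4606,.2856,.089)))
E
```

```text
(array([0.4618507 , 0.28347669, 0.25694351]), np.float64(3.2377885148905152))
([-0.0014, -0.003, 0.0457], np.float64(-0.0031)) (np.float64(313.63283269002875), np.float64(337.3023852631428))
```

View pics/w15.png

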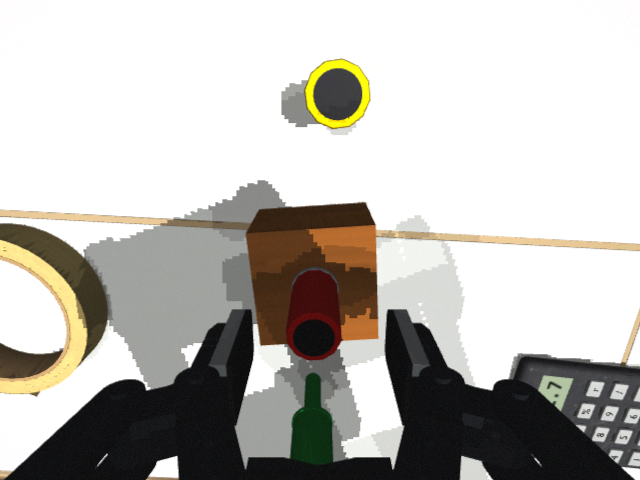

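Call:
send_rows:
  increments:
    - [[0.2, -0.0014, -0.0025, 0.005, 0], [0.2, -0.0014, -0.0025, 0.02, 0], [0.2, -0.0014, -0.0025, 0.035, 0], [0.2, -0.0014, -0.0025, 0.043, 0], [0.2, -0.0014, -0.0025, 0.0457, 0], [0.2, -0.0014, -0.0025, 0.0457, 0], [0.2, -0.0014, -0.0025, 0.0457, 0], [0.2, -0.0014, -0.0025, 0.0457, 0]]

```text
time_s: 23.35
ee_pos: [0.4605, 0.2852, 0.2221]
ee_rot: [-180.0, -0.0, 3.2]
wrist_force: [-0.3, 0.3, -0.6]
width: 0.0514
```

Call:
send_rows:
  increments:
    - [[0, 0, 0, 0, 0], [-0.3, 0, 0, 0, 0], [-0.6, 0, 0, 0, 0], [-0.8, 0, 0, 0, 0], [-0.8, 0, 0, 0, 0], [-0.8, 0, 0, 0, 0], [-0.8, 0, 0, 0, 0], [-0.8, 0, 0, 0, 0]]
  grip_force: 60

```text
time_s: 24.35
ee_pos: [0.4605, 0.2852, 0.2219]
ee_rot: [-180.0, -0.0, 3.2]
wrist_force: [-0.8, 0.5, 3.0]
width: 0.0204
```

```bash
python3 - <<'E'
from bench import ctrl
from h import *
print(st(ctrl))
im=ctrl.read_camera("wrist");cv2.imwrite("pics/w16.png",cv2.convertScaleAbs(im[:,:,::-1],alpha=1.6,beta=10))
E
```

```text
(array([0.46050191, 0.28517349, 0.22186639]), np.float64(3.2422617571911654))
```

View pics/w16.png

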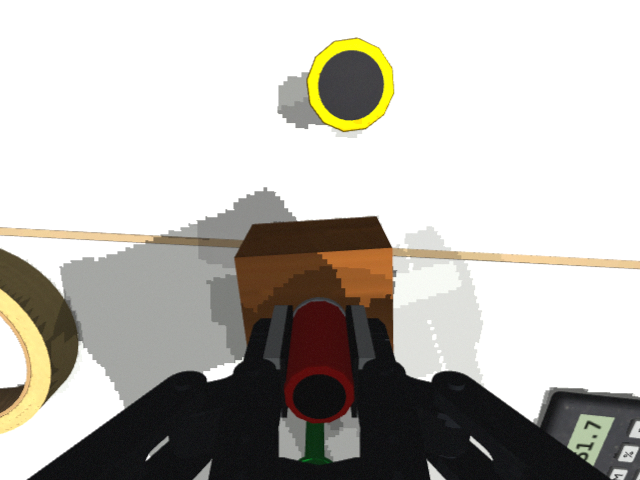

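Call:
send_rows:
  increments:
    - [[-0.8, 0, 0, -0.008, 0], [-0.8, 0, 0, -0.02, 0], [-0.8, 0, 0, -0.035, 0], [-0.8, 0, 0, -0.055, 0], [-0.8, 0, 0, -0.08, 0], [-0.8, 0, 0, -0.1, 0], [-0.8, 0, 0, -0.11, 0], [-0.8, 0, 0, -0.11, 0]]

```text
time_s: 25.4
ee_pos: [0.4605, 0.2852, 0.305]
ee_rot: [-180.0, -0.1, 3.2]
wrist_force: [1.0, -0.1, -1.1]
width: 0.0204
```

```bash
python3 - <<'E'
from bench import ctrl
from h import *
print(st(ctrl))
im=ctrl.read_camera("wrist");cv2.imwrite("pics/w17.png",cv2.convertScaleAbs(im[:,:,::-1],alpha=1.6,beta=10))
im=ctrl.read_camera("side");cv2.imwrite("pics/s17.png",im[:,:,::-1])
print(plan(st(ctrl),(.5467,-.1407,.31),10.8))
E
```

```text
(array([0.46052415, 0.28523037, 0.30497835]), np.float64(3.246164594763304))
([0.0831, 0.5733, -0.0086], np.float64(-0.042))
```

View pics/w17.png

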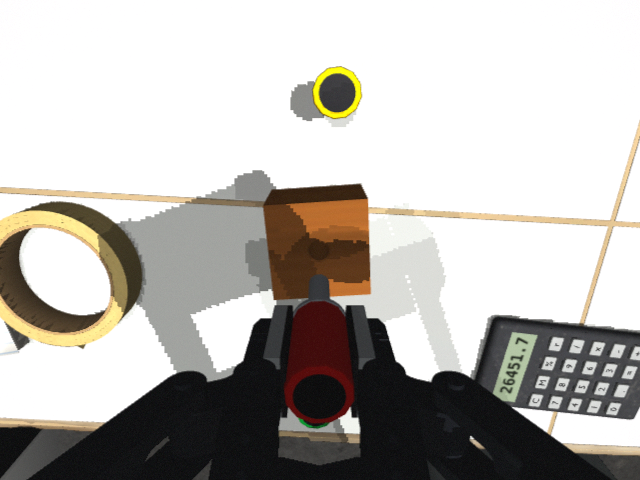

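View pics/s17.png

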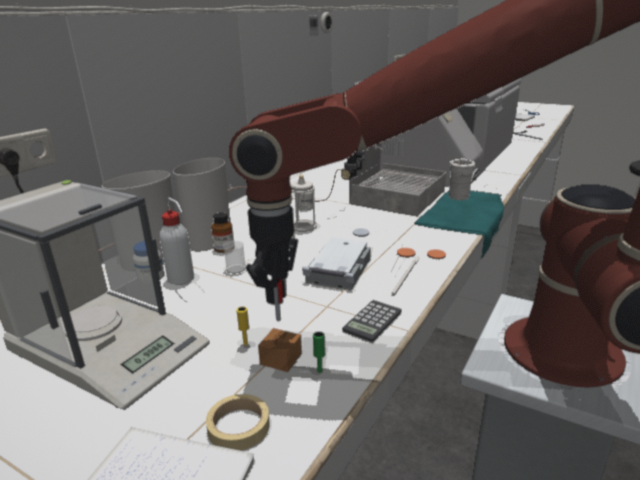

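```bash
python3 - <<'E'
from bench import ctrl
from h import *
p=ctrl.camera_params("wrist");s=st(ctrl)[0]
print('tip',proj(p,(s[0],s[1],s[2]-.217)),'top',proj(p,(s[0],s[1],s[2]-.217+.084)),'shoulder',proj(p,(s[0],s[1],s[2]-.217+.04)))
im=cv2.imread("pics/w17.png");cv2.imwrite("pics/w17z.png",cv2.resize(im[230:430,250:390],None,fx=4,fy=3,interpolation=cv2.INTER_CUBIC))
E
```

```text
tip (np.float64(318.9662585644292), np.float64(280.2401739034428)) top (np.float64(318.88067065538974), np.float64(396.211085383707)) shoulder (np.float64(318.9357626178273), np.float64(321.5619302538128))
```

View pics/w17z.png

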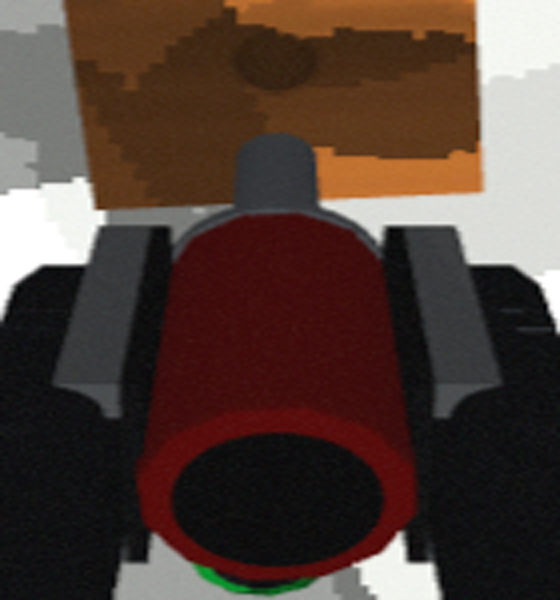

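Call:
send_rows:
  increments:
    - [[-0.8, 0.006, 0.04, -0.01, -0.02], [-0.8, 0.015, 0.1, -0.02, -0.042], [-0.8, 0.026, 0.18, -0.02, -0.042], [-0.8, 0.038, 0.26, -0.02, -0.042], [-0.8, 0.05, 0.34, -0.02, -0.042], [-0.8, 0.061, 0.42, -0.02, -0.042], [-0.8, 0.072, 0.5, -0.015, -0.042], [-0.8, 0.0831, 0.5733, -0.01, -0.042]]

```text
time_s: 26.5
ee_pos: [0.5467, -0.1427, 0.3106]
ee_rot: [-180.0, 0.1, 10.8]
wrist_force: [0.2, 0.8, -0.7]
width: 0.0205
```

Call:
send_rows:
  increments:
    - [[-0.8, 0, 0, 0, 0], [-0.8, 0, 0, 0, 0], [-0.8, 0, 0, 0, 0], [-0.8, 0, 0, 0, 0], [-0.8, 0, 0, 0, 0], [-0.8, 0, 0, 0, 0], [-0.8, 0, 0, 0, 0], [-0.8, 0, 0, 0, 0]]

```text
time_s: 27.5
ee_pos: [0.5469, -0.1406, 0.3117]
ee_rot: [180.0, -0.0, 10.8]
wrist_force: [-0.1, -0.7, -0.7]
width: 0.0203
```

```bash
python3 - <<'E'
from bench import ctrl
from h import *
s=st(ctrl);print(s)
p=ctrl.camera_params("wrist");np.save("p18.npy",p['view'])
im=ctrl.read_camera("wrist");cv2.imwrite("pics/w18.png",im[:,:,::-1])
print(proj(p,(.5466,-.1406,.049)),plan(s,(.5466,-.1406,.275),10.8))
E
```

```text
(array([ 0.54693058, -0.14062721,  0.31167541]), np.float64(10.79993989444601))
(np.float64(318.9095114715992), np.float64(249.55451023203526)) ([-0.0004, -0.0001, 0.0489], np.float64(-0.0))
```

View pics/w18.png

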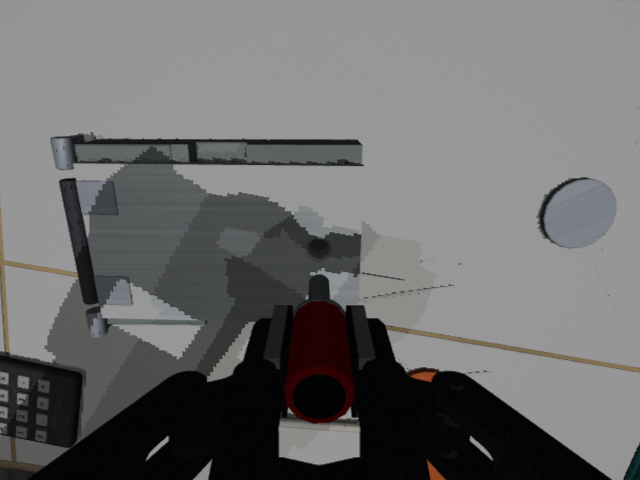

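```bash
python3 - <<'E'
from bench import ctrl
from h import *
p=dict(ctrl.camera_params("wrist"));p['view']=np.load("p18.npy")
im=cv2.imread("pics/w18.png")[:,:,::-1].copy()
c,e=dark(im,302,230,336,268,45);print(c,e,onz(p,*c,.043),onz(p,*c,.049))
cv2.imwrite("pics/w18z.png",cv2.resize(cv2.convertScaleAbs(im[225:345,270:370,::-1],alpha=2,beta=10),None,fx=5,fy=5,interpolation=cv2.INTER_CUBIC))
s=st(ctrl)[0]
E
```

```text
[318.63941193 247.43538284] (20.694820404052734, 24.96048927307129) [ 0.54577478 -0.1405846   0.043     ] [ 0.54789137 -0.14018938  0.049     ]
```

View pics/w18z.png

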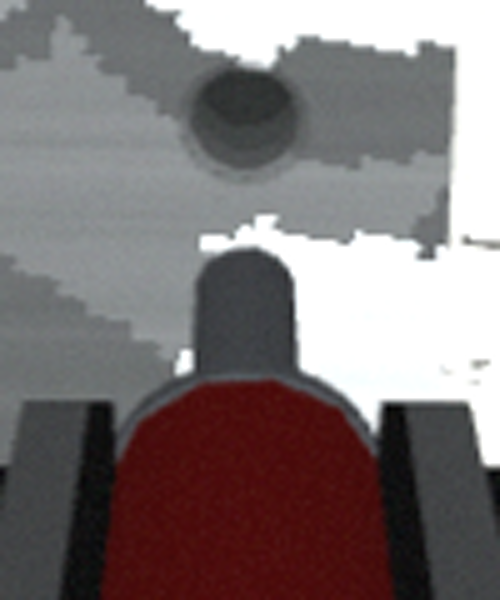

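Call:
send_rows:
  increments:
    - [[-0.8, -0.0004, 0, 0.01, 0], [-0.8, -0.0004, 0, 0.025, 0], [-0.8, -0.0004, 0, 0.04, 0], [-0.8, -0.0004, 0, 0.052, 0], [-0.8, -0.0004, 0, 0.06, 0], [-0.8, -0.0004, 0, 0.066, 0], [-0.8, -0.0004, 0, 0.071, 0], [-0.8, -0.0004, 0, 0.0756, 0]]

```text
time_s: 28.55
ee_pos: [0.5468, -0.1407, 0.255]
ee_rot: [180.0, -0.0, 10.8]
wrist_force: [1.2, 0.9, -1.0]
width: 0.0206
```

Call:
send_rows:
  increments:
    - [[-0.8, 0, 0, 0.003, 0], [-0.8, 0, 0, 0.006, 0], [-0.8, 0, 0, 0.009, 0], [-0.8, 0, 0, 0.012, 0], [-0.8, 0, 0, 0.015, 0], [-0.8, 0, 0, 0.018, 0], [-0.8, 0, 0, 0.02, 0], [-0.8, 0, 0, 0.02, 0]]

```text
time_s: 29.55
ee_pos: [0.5466, -0.1407, 0.2398]
ee_rot: [-180.0, 0.0, 10.8]
wrist_force: [0.7, 0.6, 0.2]
width: 0.0207
```

Call:
send_rows:
  increments:
    - [[-0.8, 0, 0, 0.004, 0], [-0.8, 0, 0, 0.008, 0], [-0.8, 0, 0, 0.012, 0], [-0.8, 0, 0, 0.016, 0], [-0.8, 0, 0, 0.02, 0], [-0.8, 0, 0, 0.023, 0], [-0.8, 0, 0, 0.0255, 0], [-0.8, 0, 0, 0.0265, 0]]

```text
time_s: 30.55
ee_pos: [0.5467, -0.1408, 0.2204]
ee_rot: [180.0, -0.0, 10.8]
wrist_force: [-2.7, -0.8, 4.5]
width: 0.0205
```

Call:
send_rows:
  increments:
    - [[-0.8, 0, 0, 0.001, 0], [-0.8, 0, 0, 0.002, 0], [-0.8, 0, 0, 0.003, 0], [-0.8, 0, 0, 0.003, 0], [-0.8, 0, 0, 0.003, 0], [-0.8, 0, 0, 0.003, 0], [-0.8, 0, 0, 0.003, 0], [-0.8, 0, 0, 0.003, 0]]

```text
time_s: 31.55
ee_pos: [0.5469, -0.1409, 0.2197]
ee_rot: [180.0, 0.0, 10.8]
wrist_force: [-7.2, 0.8, 13.4]
width: 0.0202
```

```bash
python3 - <<'E'
from bench import ctrl
from h import *
s=ctrl.get_state();print(s['ee_pos'],s['wrist_force'])
im=ctrl.read_camera("side");cv2.imwrite("pics/s20.png",cv2.resize(im[190:310,270:430],None,fx=5,fy=5,interpolation=cv2.INTER_CUBIC)[:,:,::-1])
im=ctrl.read_camera("wrist");cv2.imwrite("pics/w20.png",cv2.convertScaleAbs(im[:,:,::-1],alpha=1.6,beta=10))
E
```

```text
[ 0.54692019 -0.1408764   0.21966131] [-7.20828524  0.82487528 13.41711928]
```

View pics/s20.png

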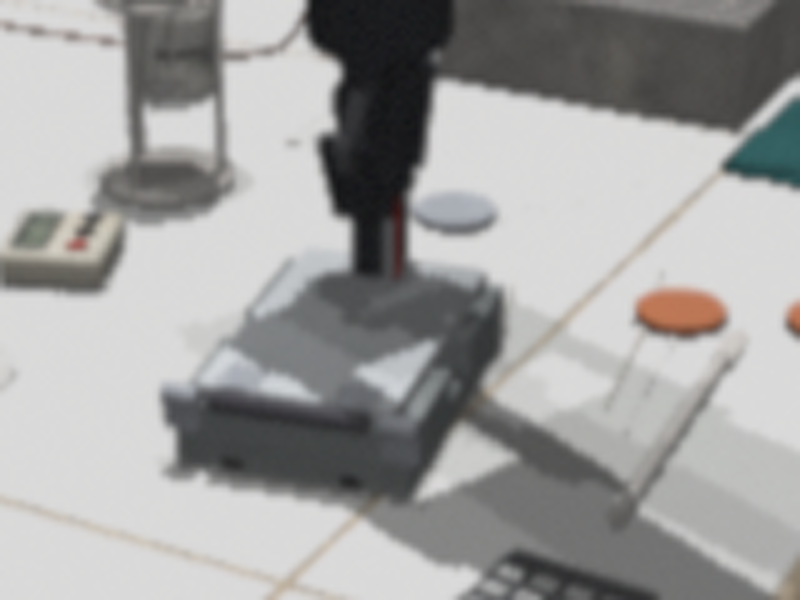

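View pics/w20.png

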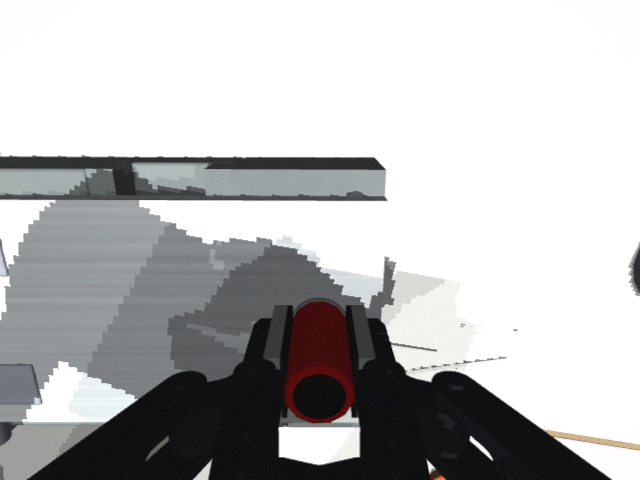

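Call:
send_rows:
  increments:
    - [[-0.8, 0, 0, 0.001, 0], [-0.8, 0, 0, 0.002, 0], [-0.8, 0, 0, 0.002, 0], [-0.8, 0, 0, 0.002, 0], [-0.8, 0, 0, 0.002, 0], [-0.8, 0, 0, 0.002, 0], [-0.8, 0, 0, 0.002, 0], [-0.8, 0, 0, 0.002, 0]]

```text
time_s: 32.65
ee_pos: [0.5471, -0.1409, 0.2195]
ee_rot: [180.0, 0.1, 10.8]
wrist_force: [-10.6, 1.1, 20.1]
width: 0.0204
```

```bash
python3 - <<'E'
from bench import ctrl
from h import *
s=ctrl.get_state();print(s['time_s'],s['ee_pos'],s['wrist_force'],s['torque'],s['width'])
p=ctrl.camera_params("wrist");im=ctrl.read_camera("wrist");cv2.imwrite("pics/w21.png",cv2.resize(cv2.convertScaleAbs(im[140:330,250:400,::-1],alpha=1.4),None,fx=3,fy=3,interpolation=cv2.INTER_CUBIC))
s2=ctrl.camera_params("side");im=ctrl.read_camera("side");cv2.imwrite("pics/s21.png",cv2.resize(im[220:295,300:375],None,fx=8,fy=8,interpolation=cv2.INTER_CUBIC)[:,:,::-1])
E
```

```text
32.65 [ 0.54712468 -0.14094831  0.21952212] [-10.56037521   1.09932727  20.05864087] [0.3246657  1.77922648 0.04651458] 0.020359007309669913
```

View pics/w21.png

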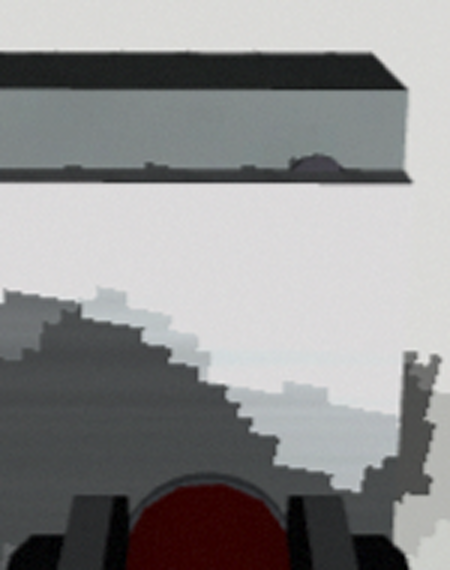

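View pics/s21.png

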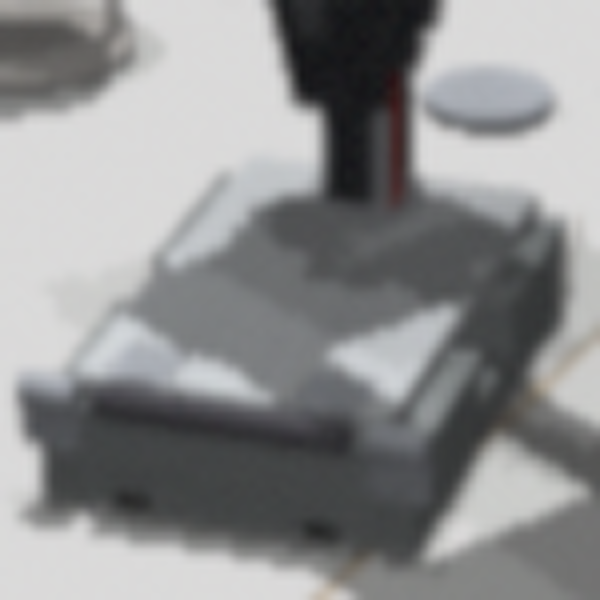

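```bash
python3 - <<'E'
from bench import ctrl
print(ctrl.close_job()); print(ctrl.get_state()['time_s'])
E
```

```text
the job is handed in; nothing more can be done
None
the job is handed in; nothing more can be done
```

I handed the job in at about 33 s of the 72 s allowed, with the arm still gripping the pin and pressing it down. No verdict was reported.

- **Copper disc:** I took the one farthest to the robot's right, first seen at top-camera pixel (445, 290), and laid it flat in the pocket. The wrist camera afterwards showed it centred on the pocket. It is now hidden under the lid, so I could not check it again.
- **Lid:** I swung it down with the closed fingers and pressed it shut. After I let go, its hole lined up with the base hole to within about 1 mm.
- **Pin:** The red pin went through the lid into the base with almost no force until its shoulder met the lid.
- **Last checks:**
  - The arm's height was 219.5 mm, against the 219.9 mm I expected for the pin fully home.
  - The last 1.5 mm of commanded push moved the arm only about 0.1 mm, and the push rose to 20 N, so the lid and pin are hard down.
  - The side view shows the lid flush with the base. I did not measure its angle directly.
- **Sideways force:** The wrist also read about 10 N sideways while pressing. I left it because the tool stayed upright to within 0.1 degrees.
- **Other things:** I did not touch the steel disc, timer, beaker or calculator. None looked moved in the pictures, but I did not measure them again at the end.

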